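# Put the bench tools away in their pots

### The job

Put the three tools that lie on the sloping rest away, standing on end in the pots on the grey stand: the forceps in the square pot and one marker in each round pot, each one right down in its pot. Either end of a tool may point down. Leave the other things on the bench where they are.

Things in the scene. Friction and masses are not known exactly. Their poses are not given: they have to be found in the camera images.
- marker_1_mid (a point): one of two identical marker pens, plain round pen with a black cap: 128 mm long, 12 mm thick at the barrel and 14 mm at the cap (the lower third), 16 g. Lies in the rest at the start, sloping at 45 degrees, its upper end pointing away from the robot. The point is half-way along and at the middle of its thickness; its y axis runs along the length, towards the upper end.
- marker_2_mid (a point): the other marker pen, identical. Lies in the rest at the start, sloping at 45 degrees, its upper end pointing away from the robot. The point is half-way along and at the middle of its thickness; its y axis runs along the length, towards the upper end.
- forceps_mid (a point): steel forceps, 128 mm long, 14 mm wide (across both arms, horizontally as they lie) and 10 mm thick, rigid, 22 g. Lies in the rest at the start, sloping at 45 degrees, its upper end pointing away from the robot. The point is half-way along and at the middle of its thickness; its y axis runs along the length, towards the upper end.
- rest_mid (a point): middle of the fixed sloping rest's central place, on the slope, 70 mm above the bench, just under the tool. Three parallel places 62 mm apart, side by side along its y axis; which tool lies in which varies. The slope rises at 45 degrees along the point's x axis, which points away from the robot, within 0.35 rad of straight ahead.
- rest: fixed sloping rest, white foot plate 150 mm wide, 130 mm deep. Two cross rails 8 mm wide, 42 mm down and up the slope from the middle, carry the tools between lugs 7 mm high; between the rails the tools are free all round, down to the foot plate. A cross bar at the foot of the slope stops the tools. Origin: centre of its underside.
- pot_square_rim (a point): fixed square steel pot on the grey stand, 40 mm wide outside, 34 mm inside, 85 mm high, top open, sides parallel to those of the stand. The point is the centre of the mouth, 95 mm above the bench; its z axis points up. The pot's floor lies 82 mm below the mouth. Which of the three places on the stand it has varies.
- pot_round_1_rim (a point): fixed round steel pot on the grey stand, 40 mm outside diameter, 34 mm inside, 85 mm high, top open. The point is the centre of the mouth, 95 mm above the bench; its z axis points up. The pot's floor lies 82 mm below the mouth. Which of the three places on the stand it has varies.
- pot_round_2_rim (a point): the other round pot, identical. The point is the centre of the mouth, 95 mm above the bench; its z axis points up. The pot's floor lies 82 mm below the mouth. Which of the three places on the stand it has varies.
- stand: fixed grey stand plate, 164 x 60 x 10 mm, with the three pots in one row along its x axis, centres 52 mm apart, so that one pot stands behind another as the robot sees them; x within 0.5 rad of straight ahead. Origin: centre of its underside. The stand and the rest change sides from one start to another.
- bottle: bystander: capped bottle, 70 mm across and 128 mm high, standing close behind the rest. Origin: centre of its underside.
- beaker: bystander: glass beaker, 68 mm across and 85 mm high, standing close behind the stand. Origin: centre of its underside.
- flask: bystander: conical flask, 67 mm across and 112 mm high, to the left. Origin: centre of its underside.

How it is judged (in metres and radians):
At the end, for the whole second after the job is handed in: The forceps stand in the square pot and one marker in each round pot: the middle of each tool is within 18 mm of the pot's axis sideways and 0 to 45 mm below its mouth, its length within 0.35 rad (20 degrees) of the pot's axis. They may lean on the pot's wall (horizontal distance between forceps_mid and pot_square_rim below 0.018 m and z of forceps_mid in the frame of pot_square_rim between -0.045 and 0 m and angle between the y axis of forceps_mid and the z axis of pot_square_rim, either way round below 0.35 rad and ((horizontal distance between marker_1_mid and pot_round_1_rim below 0.018 m and z of marker_1_mid in the frame of pot_round_1_rim between -0.045 and 0 m and angle between the y axis of marker_1_mid and the z axis of pot_round_1_rim, either way round below 0.35 rad and horizontal distance between marker_2_mid and pot_round_2_rim below 0.018 m and z of marker_2_mid in the frame of pot_round_2_rim between -0.045 and 0 m and angle between the y axis of marker_2_mid and the z axis of pot_round_2_rim, either way round below 0.35 rad) or (horizontal distance between marker_1_mid and pot_round_2_rim below 0.018 m and z of marker_1_mid in the frame of pot_round_2_rim between -0.045 and 0 m and angle between the y axis of marker_1_mid and the z axis of pot_round_2_rim, either way round below 0.35 rad and horizontal distance between marker_2_mid and pot_round_1_rim below 0.018 m and z of marker_2_mid in the frame of pot_round_1_rim between -0.045 and 0 m and angle between the y axis of marker_2_mid and the z axis of pot_round_1_rim, either way round below 0.35 rad))); the robot touches nothing.
It fails at once if a bystander (bottle, beaker or flask) is shifted more than 30 mm (distance of any of bottle, beaker, flask from where it was at the start of the episode above 0.03 m).
It also fails if it takes over 70 s, if anything falls off the work surface, if the arm or the gripper's body presses on something with over 40 N, if the wrist force passes 120 N, or if a joint passes its speed limit or range.

### The arm

A 6-joint arm with a two-finger parallel gripper is mounted at the origin on a cart in front of the work surface, level with it; the furniture and walls round the work are solid. World frame = base frame: x ahead of the robot, y to its left, z up, the work surface at z = 0. Lengths are in m, angles in degrees, forces in N, time in s.
With the tool pointing down it reaches from about 0.325 to 0.875 m from the base axis. Payload 4.4 kg.
Tool frame: the origin (TCP) lies between the finger pads; the fingertips stand 17 mm ahead of it and the grasp point (between the pads) lies 2 mm behind it; x points along the fingers, z is the direction in which the jaws open and shut, and the axes are right-handed (so a half turn about x gives the same grasp; the last joint's range is limited). The gripper opens to 85 mm and grips with 20 to 120 N. Pads are 22 mm wide; open, the fingers measure 114 mm over their backs; the gripper's body (76 mm by 85 mm) begins 54 mm behind the grasp point. The pads swing forward as they close: fully open they stand 13 mm farther back than shut.
Start: joints at [-78.696, 11.837, 88.321, -0, 79.842, -8.623], TCP at [0.196, -0.541, 0.248] pointing down, gripper open.
Joint ranges: [-156.59, 156.59], [-49.26, 127.26], [12.9, 141.05], [-63.56, 243.56], [4.71, 150.69], [-161.64, 161.64]. Speed limits (degrees/s): [159.86, 159.86, 180, 180, 180, 180].

### API

Orientations are given as [roll, pitch, yaw] about the fixed x, y, z axes, in that order (R = Rz(yaw) Ry(pitch) Rx(roll)).
In Python, from workcell import bot gives the robot as it stands.
- The arm moves only by the tool play_rows, never from a script. Its arguments are lists of equal length, an entry for each row: "rotation": the turn, a rotation vector about the tool's x, y, z in rad, a list of three; "linear": the shift along the tool's x, y, z in cm, a list of three; "hand": the finger opening in cm, from 0 to 8.54. A call has 1 to 12 rows; each row is the pose to reach, as a shift and turn from the pose commanded when the call began, along the tool's axes at that moment; what a row does not reach only later rows make up. A row lasts 1/12 s, in which the tool goes at most 41.7 mm and 7.16 degrees, less where a joint would pass 70% of its speed; a pose out of reach is approached as far as the arm can. A call with a gripper value outside its range is refused whole. The fingers move at their own pace and stop on an object; "force" is the grip in N (left out, the last holds). Time passes only in rows, so rows that repeat a pose let the fingers close. It gives the time, the measured TCP pose, the force and the opening at its end, in the units of the state.
- bot.read_state(): the state, without advancing time (a new reading comes with each control period).
- bot.snapshot(name): name is "scene" or "top" or "wrist"; returns a dict with "frame" (420x560x3 uint8, blue, green, red), "fx", "fy", "cx", "cy" (pixels), "world_from_camera" (4x4, takes a point from camera to world coordinates). Camera axes: x right, y down, z forward; pixel columns grow to the right and rows downward; lengths in m; the calibration is good to about 2 mm. A picture is of the moment at which its call begins. There is no depth.
- bot.hand_in(): hands the job in, once; it reports no verdict.
The state is a dict: "time": time; "qpos": joint angles; "joint_vel": joint speeds; "joint_torque": joint torques, N m; "eef_pos": TCP position; "tcp_rot": TCP orientation; "wrist_force": force on the tool from outside, world axes, zero at the start; "torque": the same for the moment, N m; "opening": opening from 0.0 (shut) to 1.0 (fully open).
Only numpy, scipy, OpenCV 4.12 (cv2) and the standard library are available. Lean on these libraries where they do the work, as an engineer would, in place of code of your own. Each camera call takes 0.05 s, during which the arm holds its last target.

## Working session

There is one attempt and no reset: what is moved stays moved. The work goes in short steps, Python scripts to look and compute and a tool call to move; the robot and the scene stay as the last step left them, time stands still between calls to the robot, and variables do not carry over. Pictures are saved under pics/ and viewed, and the job is handed in when it is done.

Besides the shell and the picture viewer there is one more tool, called after ">>>" as name(argument=value, ...) on one line, values as JSON. play_rows: Moves the arm, as the interface text tells. Its arguments: {"type":"object","properties":{"rotation":{"type":"array"},"linear":{"type":"array"},"hand":{"type":"array"},"force":{"type":"number"}},"required":["rotation","linear","hand"]}

```bash
ls; mkdir -p pics
python3 - <<'E'
from workcell import bot
import cv2,json
print(bot.read_state())
for n in ["scene","top","wrist"]:
    s=bot.snapshot(n); cv2.imwrite(f"pics/{n}0.png",s["frame"]); print(n,s["fx"],s["fy"],s["cx"],s["cy"],s["world_from_camera"])
E
```

```text
pics
{'time': 0.0, 'qpos': array([-7.86942070e+01,  1.18867407e+01,  8.84064523e+01, -1.08480149e-03,
        7.98400604e+01, -8.62370793e+00]), 'joint_vel': array([ 0.04150204,  0.01283855, -0.030557  , -0.03805157, -0.04168111,
        0.02803894]), 'joint_torque': array([ 1.68467986e-04, -3.83031535e+01, -2.91596264e+01, -1.69749596e-04,
        1.06663245e-02, -7.42019438e-06]), 'eef_pos': array([ 0.1958304 , -0.53985409,  0.24708733]), 'tcp_rot': array([171.8352143 ,  89.86674222, 101.76490787]), 'wrist_force': array([-0.09231443,  0.51769006, -0.1072542 ]), 'torque': array([ 0.00616438, -0.02998824,  0.02813111]), 'opening': 0.9983167132317343}
scene 450.7907336711692 450.7907336711692 283.0153520165361 209.595168268502 [[-0.71090673 -0.37077186  0.59761179 -0.0268829 ]
 [-0.70327564  0.37946275 -0.60117502  0.67721524]
 [-0.00387263 -0.84766518 -0.53051744  0.59906568]
 [ 0.          0.          0.          1.        ]]
top 477.4521203954492 477.4521203954492 278.6702994961082 203.65422999418453 [[-0.02674697 -0.99559895  0.08981833  0.41707964]
 [-0.99952392  0.02801801  0.01292015  0.10082938]
 [-0.01537982 -0.08942999 -0.99587436  1.46088231]
 [ 0.          0.          0.          1.        ]]
wrist 316.61483399357115 316.61483399357115 286.40473285013724 205.28423816156132 [[ 0.34149773 -0.90676567 -0.24729604  0.25818395]
 [-0.93988091 -0.32996375 -0.0880216  -0.51775324]
 [-0.00178376  0.262488   -0.96493361  0.37244851]
 [ 0.          0.          0.          1.        ]]
```

View pics/scene0.png

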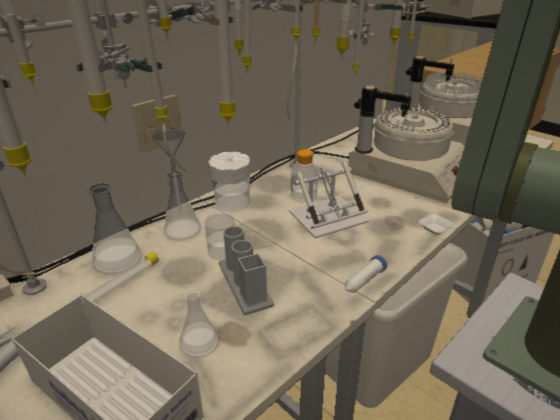

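View pics/top0.png

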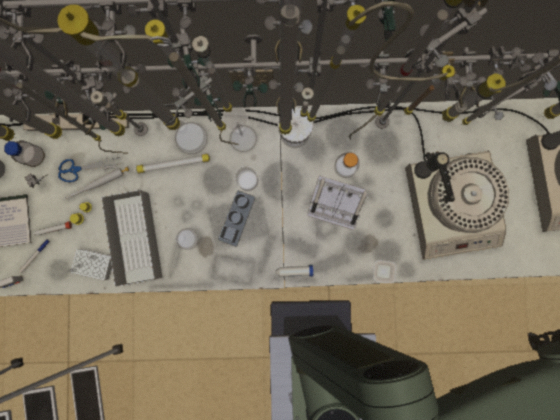

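View pics/wrist0.png

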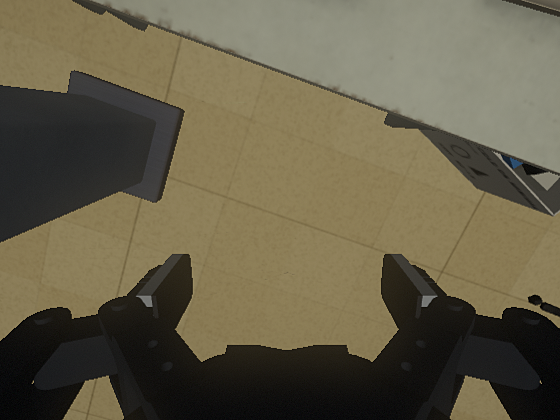

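Run:
```python
import cv2,numpy as np
a=cv2.imread("pics/top0.png"); b=cv2.imread("pics/scene0.png")
A=cv2.resize(a[140:260,200:400],None,fx=4,fy=4,interpolation=cv2.INTER_CUBIC)
cv2.imwrite("pics/topc.png",A)
cv2.imwrite("pics/scc1.png",cv2.resize(b[140:240,270:400],None,fx=6,fy=6,interpolation=cv2.INTER_CUBIC))
cv2.imwrite("pics/scc2.png",cv2.resize(b[205:315,190:300],None,fx=5,fy=5,interpolation=cv2.INTER_CUBIC))
```

```text
(no output)
```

View pics/topc.png

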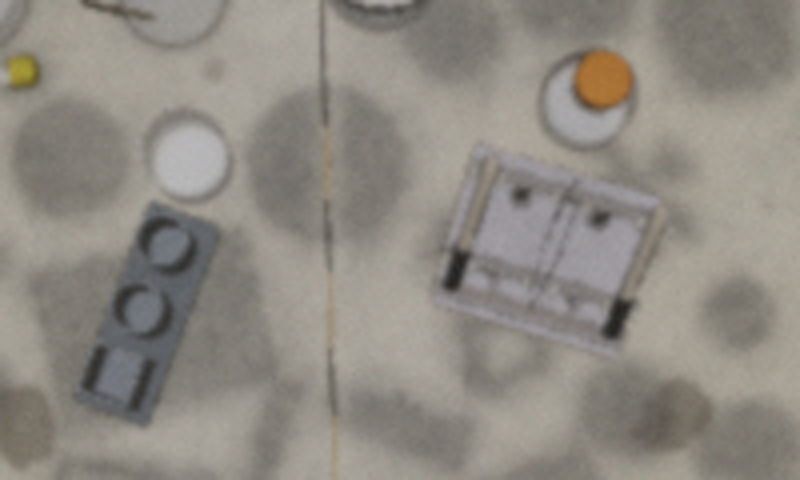

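View pics/scc1.png

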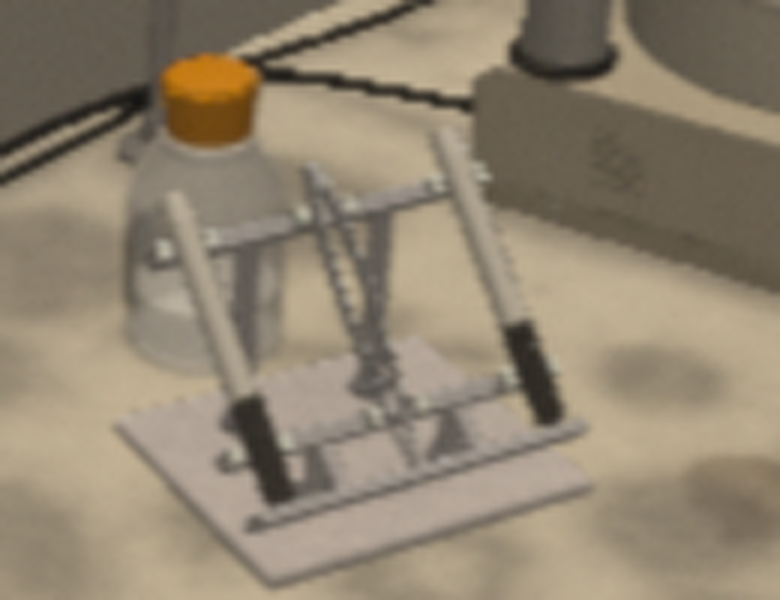

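View pics/scc2.png

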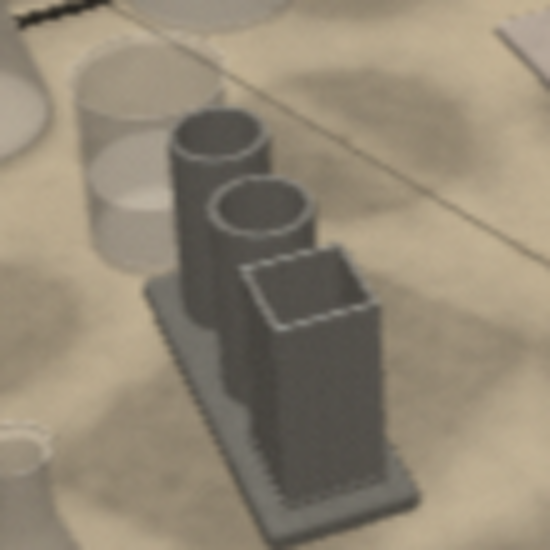

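```bash
cat > h.py <<'E'
import numpy as np
CAM={}
CAM['scene']=(450.79073,283.01535,209.59517,np.array([[-0.71090673,-0.37077186,0.59761179,-0.0268829],[-0.70327564,0.37946275,-0.60117502,0.67721524],[-0.00387263,-0.84766518,-0.53051744,0.59906568],[0,0,0,1]]))
CAM['top']=(477.4521204,278.6702995,203.65423,np.array([[-0.02674697,-0.99559895,0.08981833,0.41707964],[-0.99952392,0.02801801,0.01292015,0.10082938],[-0.01537982,-0.08942999,-0.99587436,1.46088231],[0,0,0,1]]))
def ray(c,u,v):
    f,cx,cy,T=CAM[c] if isinstance(c,str) else c
    d=T[:3,:3]@np.array([(u-cx)/f,(v-cy)/f,1]); return T[:3,3],d/np.linalg.norm(d)
def onz(c,u,v,z):
    o,d=ray(c,u,v); return o+d*(z-o[2])/d[2]
def proj(c,p):
    f,cx,cy,T=CAM[c] if isinstance(c,str) else c
    q=T[:3,:3].T@(np.asarray(p)-T[:3,3]); return f*q[0]/q[2]+cx,f*q[1]/q[2]+cy
def tri(r1,r2):
    (a,d),(b,e)=r1,r2
    A=np.stack([d,-e],1); s=np.linalg.lstsq(A,b-a,rcond=None)[0]
    p,q=a+d*s[0],b+e*s[1]; return (p+q)/2,np.linalg.norm(p-q)
E
python3 - <<'E'
from h import *
import cv2
np.set_printoptions(precision=4,suppress=True)
a=cv2.imread("pics/top0.png"); hsv=cv2.cvtColor(a,cv2.COLOR_BGR2HSV)
roi=np.zeros(a.shape[:2],np.uint8); roi[185:250,215:260]=1
print(a[242,232],a[195,238],a[200,350],a[215,330],a[230,330],a[230,270])
g=(a.max(2)<150)&(a[...,0].astype(int)-a[...,2]>-2)&(roi>0)
cs,_=cv2.findContours(g.astype(np.uint8),0,2); c=max(cs,key=cv2.contourArea)
r=cv2.minAreaRect(c); print(r, cv2.contourArea(c))
bx=cv2.boxPoints(r); P=np.array([onz('top',*q,0.010) for q in bx]); print(P, P.mean(0)); 
print([np.linalg.norm(P[i]-P[i-1]) for i in range(4)])
roi[:]=0; roi[170:235,300:375]=1
w=(a[...,0].astype(int)-a[...,2]>-8)&(roi>0)
w=cv2.morphologyEx(w.astype(np.uint8),cv2.MORPH_CLOSE,np.ones((5,5)))
cs,_=cv2.findContours(w,0,2); c=max(cs,key=cv2.contourArea)
r=cv2.minAreaRect(c); print(r); 
bx=cv2.boxPoints(r); P=np.array([onz('top',*q,0.006) for q in bx]); print(P, P.mean(0)); print([np.linalg.norm(P[i]-P[i-1]) for i in range(4)])
o=a.copy(); o[w>0]=(0,0,255);o[g]=(0,255,0); cv2.imwrite("pics/m.png",cv2.resize(o[140:260,200:400],None,fx=4,fy=4))
for u,v in [(234,232.4),(242.4,246.4),(252.1,262.4)]: print('mouth',onz('scene',u,v,.095))
E
```

```text
[77 76 76] [60 61 61] [154 149 150] [137 136 141] [125 134 137] [131 140 144]
((236.06837463378906, 217.89073181152344), (19.716848373413086, 52.67937088012695), 20.725557327270508) 906.5
[[0.4453 0.3082 0.01  ]
 [0.5943 0.2487 0.01  ]
 [0.5712 0.1926 0.01  ]
 [0.4227 0.2525 0.01  ]] [0.5084 0.2505 0.01  ]
[np.float64(0.060091165883356126), np.float64(0.16044378069025256), np.float64(0.060615396925169755), np.float64(0.1601347479710699)]
((335.839599609375, 202.31130981445312), (48.488277435302734, 41.89496994018555), 15.945395469665527)
[[ 0.5087  0.035   0.006 ]
 [ 0.6317 -0.0043  0.006 ]
 [ 0.5864 -0.1453  0.006 ]
 [ 0.4643 -0.1052  0.006 ]] [ 0.5478 -0.0549  0.006 ]
[np.float64(0.14704873772165689), np.float64(0.1290519903385177), np.float64(0.14810782270422537), np.float64(0.12854083479553358)]
mouth [0.5504 0.2325 0.095 ]
mouth [0.5041 0.251  0.095 ]
mouth [0.4559 0.2701 0.095 ]
```

View pics/m.png

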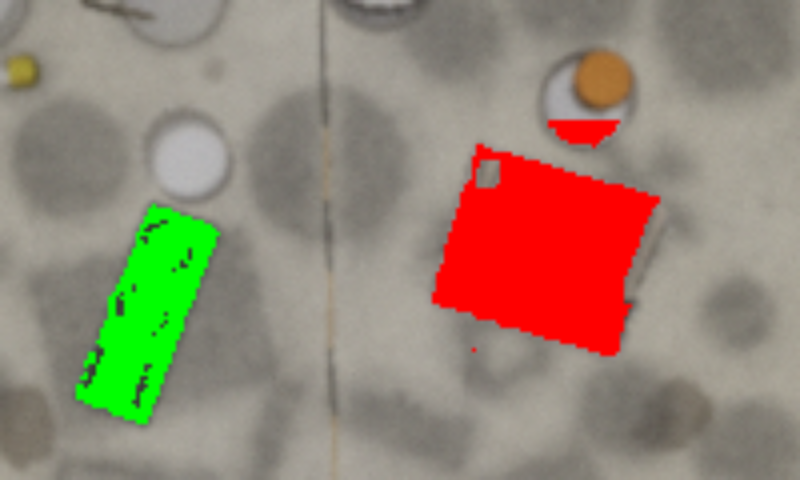

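Run:
```python
from h import *
np.set_printoptions(precision=4,suppress=True)
t=lambda x,y:ray('top',200+x/4-.4,140+y/4-.4)
s=lambda x,y:ray('scene',270+x/6-.4,140+y/6-.4)
for n,pu,qu,pl,ql in [('L',(490,158),(173,197),(453,288),(280,500)),('R',(660,205),(440,132),(612,336),(550,420)),('F',(572,188),(312,170),(535,303),(412,462))]:
    U,e=tri(t(*pu),s(*qu)); Lw,f=tri(t(*pl),s(*ql)); d=U-Lw
    print(n,U,Lw,'err',e,f,'len',np.linalg.norm(d),'slope',np.degrees(np.arctan2(d[2],np.hypot(*d[:2]))),'yaw',np.degrees(np.arctan2(d[1],d[0])),'mid',(U+Lw)/2)
c=np.array([.5478,-.0549]);th=np.radians(-17.7)
for nm in [(325,205)]: pass
# bystanders
print('bottle base', onz('top',200+588/4,140+100/4,0.06),'cap',onz('top',200+603/4,140+78/4,.12))
print('beaker',onz('top',200+188/4,140+160/4,.06))
print('flask',onz('top',187,240,.05))
```

```text
L [ 0.6038 -0.0072  0.1184] [0.5203 0.0181 0.0288] err 0.0017730407059624925 0.002229887292397599 len 0.12508359011816214 slope 45.72967682053224 yaw -16.833548496248774 mid [0.562  0.0055 0.0736]
R [ 0.5671 -0.1259  0.1171] [ 0.481  -0.0995  0.0291] err 0.0017434674565978828 0.002303157522546083 len 0.12588275443812308 slope 44.36659801602596 yaw -17.05475939655814 mid [ 0.524  -0.1127  0.0731]
F [ 0.5813 -0.064   0.1173] [ 0.507  -0.044   0.0233] err 0.0006691940809532971 0.0005295311233463372 len 0.12154478792103605 slope 50.684869216368426 yaw -15.059797507251544 mid [ 0.5441 -0.054   0.0703]
bottle base [ 0.6526 -0.0864  0.06  ] cap [ 0.658  -0.0896  0.12  ]
beaker [0.6164 0.2109 0.06  ]
flask [0.4441 0.3929 0.05  ]
```

```bash
cat >> h.py <<'E'
from scipy.spatial.transform import Rotation as Ro
def cur(bot):
    s=bot.read_state(); return s, np.array(s['eef_pos']), Ro.from_euler('xyz',s['tcp_rot'],degrees=True)
def Rtool(yaw,down,flip=False):
    # tool x points along yaw heading, 'down' deg below horizontal; z (jaws) horizontal
    y,d=np.radians(yaw),np.radians(down)
    x=np.array([np.cos(y)*np.cos(d),np.sin(y)*np.cos(d),-np.sin(d)])
    z=np.array([-np.sin(y),np.cos(y),0])
    if flip: z=-z
    return Ro.from_matrix(np.stack([x,np.cross(z,x),z],1))
def delta(p0,R0,p,R):
    l=R0.inv().apply(np.asarray(p)-p0)*100; r=(R0.inv()*R).as_rotvec()
    print('linear cm',np.round(l,2),'rot',np.round(r,3),'deg',np.round(np.degrees(np.linalg.norm(r)),1))
E
python3 - <<'E'
from h import *
from workcell import bot
s,p,R=cur(bot); print(R.as_matrix().round(3))
for f in (0,1):
    delta(p,R,[.36,-.13,.28],Rtool(-17.7,90,f))
E
```

```text
[[-0.     0.94   0.341]
 [ 0.002  0.341 -0.94 ]
 [-1.     0.    -0.002]]
linear cm [ -3.2   29.41 -32.96] rot [-2.485e+00 -0.000e+00 -2.000e-03] deg 142.4
linear cm [ -3.2   29.41 -32.96] rot [ 0.657 -0.002  0.   ] deg 37.6
```

>>> play_rows(rotation=[[0.06, 0, 0], [0.11, 0, 0], [0.17, 0, 0], [0.22, 0, 0], [0.28, 0, 0], [0.33, 0, 0], [0.39, 0, 0], [0.44, 0, 0], [0.5, 0, 0], [0.55, 0, 0], [0.61, 0, 0], [0.66, 0, 0]], linear=[[-1, 2.45, -2.75], [-2, 4.9, -5.5], [-3, 7.35, -8.25], [-3.2, 9.8, -11], [-3.2, 12.25, -13.75], [-3.2, 14.7, -16.5], [-3.2, 17.15, -19.25], [-3.2, 19.6, -22], [-3.2, 22, -24.75], [-3.2, 24.5, -27.5], [-3.2, 27, -30.2], [-3.2, 29.4, -33]], hand=[8.5, 8.5, 8.5, 8.5, 8.5, 8.5, 8.5, 8.5, 8.5, 8.5, 8.5, 8.5], force=40)

```text
time: 1.15
eef_pos: [0.36, -0.1284, 0.2802]
tcp_rot: [82.7, 90.0, -25.3]
wrist_force: [1.6, -0.4, -0.6]
opening: 0.991
```

Run:
```python
from h import *
from workcell import bot
import cv2
s,p,R=cur(bot); print(s['time'],p,R.as_matrix().round(3),s['qpos'].round(1))
w=bot.snapshot('wrist'); cv2.imwrite('pics/w1.png',w['frame']); np.save('w1.npy',w['world_from_camera'])
```

```text
1.15 [ 0.36004675 -0.1283831   0.28023738] [[ 0.     0.951 -0.31 ]
 [-0.    -0.31  -0.951]
 [-1.     0.001  0.   ]] [-32.7 -14.7 110.4   0.   84.2  75.4]
```

View pics/w1.png

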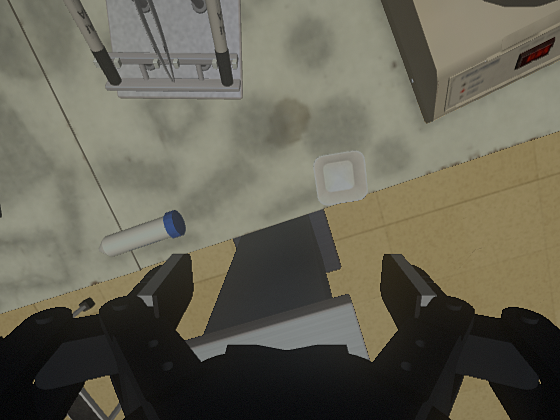

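Run:
```python
from h import *
from workcell import bot
s,p,R=cur(bot); delta(p,R,[.48,-.055,.24],Rtool(-17.7,90,1))
```

```text
linear cm [ 4.08  9.22 -9.98] rot [-0.001 -0.007 -0.   ] deg 0.4
```

>>> play_rows(rotation=[[0, 0, 0], [0, 0, 0], [0, 0, 0], [0, 0, 0], [0, 0, 0]], linear=[[0.8, 2.3, -2.5], [1.8, 4.6, -5], [3, 6.9, -7.5], [4, 9.2, -10], [4, 9.2, -10]], hand=[4, 4, 4, 4, 4])

```text
time: 1.62
eef_pos: [0.4803, -0.0605, 0.2372]
tcp_rot: [-119.6, 89.8, 132.7]
wrist_force: [-0.9, 0.7, -0.1]
opening: 0.468
```

Run:
```python
from h import *
from workcell import bot
import cv2
s,p,R=cur(bot); print(s['time'],p,s['qpos'].round(1),s['opening'])
w=bot.snapshot('wrist'); cv2.imwrite('pics/w2.png',w['frame']); np.save('w2.npy',w['world_from_camera']); print(w['fx'],w['world_from_camera'][:3,3])
cv2.imwrite('pics/w2b.png',cv2.resize(w['frame'][0:260,110:480],None,fx=2,fy=2))
```

```text
1.6167 [ 0.48032981 -0.0604805   0.23716089] [-1.750e+01  1.300e+00  1.013e+02  1.000e-01  7.750e+01  9.010e+01] 0.4678155397676162
316.61483399357115 [ 0.54384916 -0.08127024  0.36210749]
```

View pics/w2b.png

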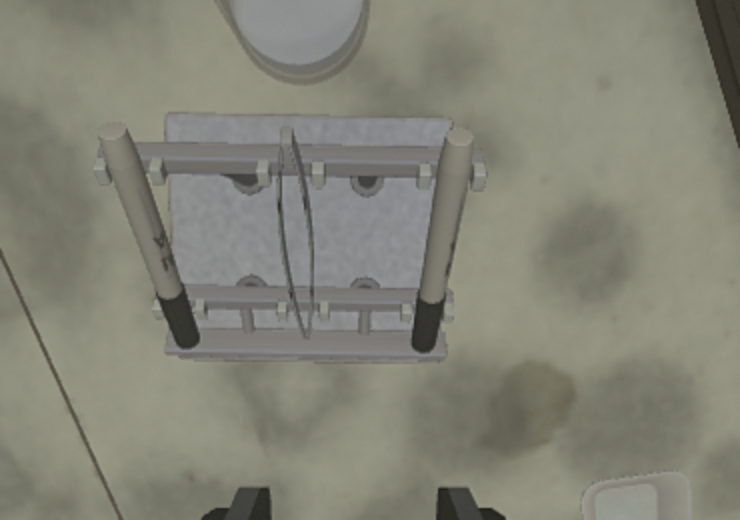

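Run:
```python
from h import *
from scipy.optimize import least_squares
np.set_printoptions(precision=4,suppress=True)
C=(316.614834,286.4047,205.2842,np.load('w2.npy'))
f=lambda x,y:(110+x/2-.25,y/2-.25)
D={'L':(f(114,133),f(186,342)),'R':(f(459,137),f(424,345)),'F':(f(287,131),f(306,336))}
order=['L','F','R']
def model(q,off):
    c=q[:3];ps=q[3]; u=np.array([np.cos(ps),np.sin(ps),1])/np.sqrt(2); v=np.array([-np.sin(ps),np.cos(ps),0])
    m=c+v*off*.062; return m,m+u*.064,m-u*.064
def res(q):
    r=[]
    for n,o in zip(order,(1,0,-1)):
        m,a,b=model(q,o)
        r+=list(np.array(proj(C,a))-D[n][0])+list(np.array(proj(C,b))-D[n][1])
    return np.array(r)
s=least_squares(res,[.543,-.054,.075,-.31]); print(s.x,np.degrees(s.x[3])); print(s.fun.reshape(3,4))
for o in (1,0,-1): print(model(s.x,o)[0])
```

```text
[ 0.5425 -0.0543  0.0708 -0.3225] -18.47602313895414
[[-0.1337 -1.4505  2.1025 -0.8221]
 [-0.3654  0.947   0.0253  3.0765]
 [-0.1947 -0.657  -1.096  -0.5255]]
[0.5621 0.0045 0.0708]
[ 0.5425 -0.0543  0.0708]
[ 0.5228 -0.1131  0.0708]
```

Run:
```python
from h import *
from workcell import bot
s,p,R=cur(bot); delta(p,R,[.572,.002,.15],Rtool(-18,90,1)); delta(p,R,[.572,.002,.083],Rtool(-18,90,1))
```

```text
linear cm [ 8.77  7.01 -8.91] rot [ 0.006 -0.     0.005] deg 0.4
linear cm [15.47  7.04 -8.9 ] rot [ 0.006 -0.     0.005] deg 0.4
```

Run:
```python
from h import *
from workcell import bot
np.set_printoptions(precision=4,suppress=True)
for i in range(3):
    s,p,R=cur(bot); print(s['time'],p,R.as_matrix()[:,2],s['qpos'].round(2),s['joint_vel'].round(1)); w=bot.snapshot('wrist')
```

```text
1.6667 [ 0.4786 -0.0617  0.238 ] [-0.3034 -0.9529 -0.0002] [-17.65   1.13 101.44   0.01  77.69  90.01] [-2.4 -3.6  1.5 -1.2  1.6 -0.7]
1.7167 [ 0.4779 -0.0626  0.2389] [-0.3048 -0.9524  0.0004] [-17.75   0.98 101.49  -0.02  77.73  90.  ] [-1.8 -2.9  0.7 -0.4  0.4  0. ]
1.7667 [ 0.4776 -0.0633  0.2397] [-0.3062 -0.952   0.0005] [-17.83   0.85 101.52  -0.03  77.74  90.  ] [-1.3 -1.9  0.4  0.1 -0.2  0.3]
```

```bash
cat >> h.py <<'E'
import json
def cmd_load():
    d=json.load(open('cmd.json')); return np.array(d['p']),Ro.from_matrix(d['R'])
def cmd_save(p,R): json.dump({'p':list(p),'R':R.as_matrix().tolist()},open('cmd.json','w'))
def cmd_apply(lin,rot):
    p,R=cmd_load(); p2=p+R.apply(np.array(lin)/100); R2=R*Ro.from_rotvec(rot); cmd_save(p2,R2); return p2,R2
E
python3 - <<'E'
from h import *
cmd_save([.4774,-.064,.240],Rtool(-17.75,90,1))
p,R=cmd_load()
for z in (.15,.083): delta(p,R,[.572,.002,z],Rtool(-18,90,1))
E
```

```text
linear cm [ 9.    7.   -9.17] rot [0.004 0.    0.   ] deg 0.3
linear cm [15.7   7.   -9.17] rot [0.004 0.    0.   ] deg 0.3
```

>>> play_rows(rotation=[[0, 0, 0], [0, 0, 0], [0, 0, 0], [0, 0, 0], [0, 0, 0], [0, 0, 0], [0, 0, 0], [0, 0, 0], [0, 0, 0], [0, 0, 0]], linear=[[1, 1.75, -2.3], [3, 3.5, -4.6], [5, 5.2, -6.9], [7, 7, -9.2], [9, 7, -9.2], [11, 7, -9.2], [13, 7, -9.2], [14.7, 7, -9.2], [15.7, 7, -9.2], [15.7, 7, -9.2]], hand=[4, 4, 4, 4, 4, 4, 4, 4, 4, 4])

```text
time: 2.65
eef_pos: [0.5708, 0.0019, 0.0816]
tcp_rot: [-78.4, 89.8, 173.6]
wrist_force: [-0.0, 0.7, 0.1]
opening: 0.467
```

Run:
```python
from h import *
from workcell import bot
import cv2
print(cmd_apply([15.7,7,-9.2],[0,0,0])[0])
w=bot.snapshot('wrist'); cv2.imwrite('pics/w3.png',w['frame']); s,p,R=cur(bot); print(s['time'],p,R.as_matrix()[:,2],s['opening'])
```

```text
[0.57211522 0.00227991 0.083     ]
2.7 [0.57206257 0.00198647 0.08308516] [-3.08430630e-01 -9.51246786e-01  3.12948738e-04] 0.4686968107194588
```

View pics/w3.png

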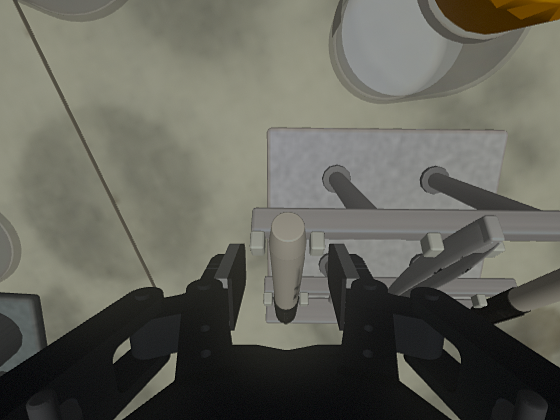

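>>> play_rows(rotation=[[0, 0, 0], [0, 0, 0], [0, 0, 0], [0, 0, 0], [0, 0, 0]], linear=[[0, 0, 0], [0, 0, 0], [0, 0, 0], [0, 0, 0], [0, 0, 0]], hand=[0.5, 0.5, 0.5, 0.5, 0.5], force=60)

```text
time: 3.12
eef_pos: [0.5744, 0.0024, 0.0852]
tcp_rot: [91.5, 89.8, -16.4]
wrist_force: [-0.0, -0.6, 6.6]
opening: 0.121
```

>>> play_rows(rotation=[[0, 0, 0], [0, 0, 0], [0, 0, 0], [0, 0, 0], [0, 0, 0], [0, 0, 0]], linear=[[-1.5, 0, 0], [-4.5, 0, 0], [-8, 0, 0], [-11, 0, 0], [-13, 0, 0], [-13, 0, 0]], hand=[0.5, 0.5, 0.5, 0.5, 0.5, 0.5])

```text
time: 3.62
eef_pos: [0.5767, 0.0025, 0.2198]
tcp_rot: [100.5, 89.3, -7.3]
wrist_force: [0.8, 0.5, -0.4]
opening: 0.122
```

Run:
```python
from h import *
from workcell import bot
import cv2
print(cmd_apply([-13,0,0],[0,0,0])[0])
w=bot.snapshot('wrist'); cv2.imwrite('pics/w4.png',w['frame']); s,p,R=cur(bot); print(s['time'],p,R.as_matrix()[:,2],s['opening'],s['qpos'].round(1))
w=bot.snapshot('scene'); cv2.imwrite('pics/s4.png',cv2.resize(w['frame'][60:300,180:460],None,fx=2,fy=2))
p,R=cmd_load()
delta(p,R,[.5535,.232,.27],Rtool(25,45,1))
```

```text
[0.57211522 0.00227991 0.213     ]
3.6667 [0.57516529 0.00271248 0.21678151] [-0.3068736  -0.95174933 -0.00134659] 0.12319134456313477 [-8.4 13.1 90.6  0.  75.8 99.5]
linear cm [ -5.7   -8.78 -21.31] rot [-0.707  0.293  0.748] deg 61.3
```

View pics/w4.png

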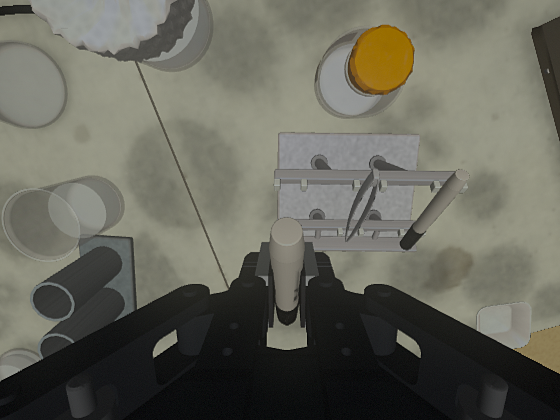

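View pics/s4.png

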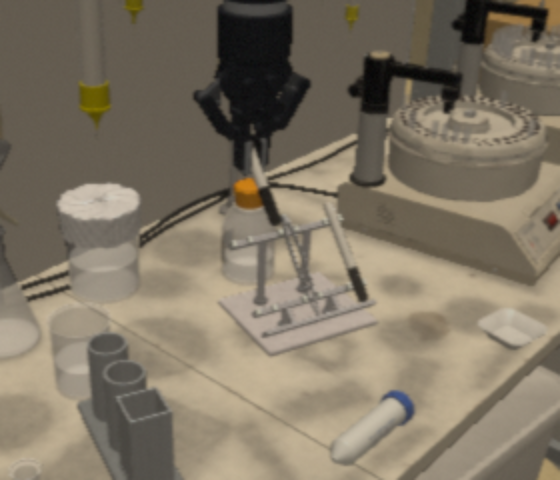

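Run:
```python
import cv2
a=cv2.imread('pics/w4.png'); cv2.imwrite('pics/w4c.png',cv2.resize(a[220:400,0:160],None,fx=4,fy=4,interpolation=cv2.INTER_CUBIC))
```

```text
(no output)
```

View pics/w4c.png

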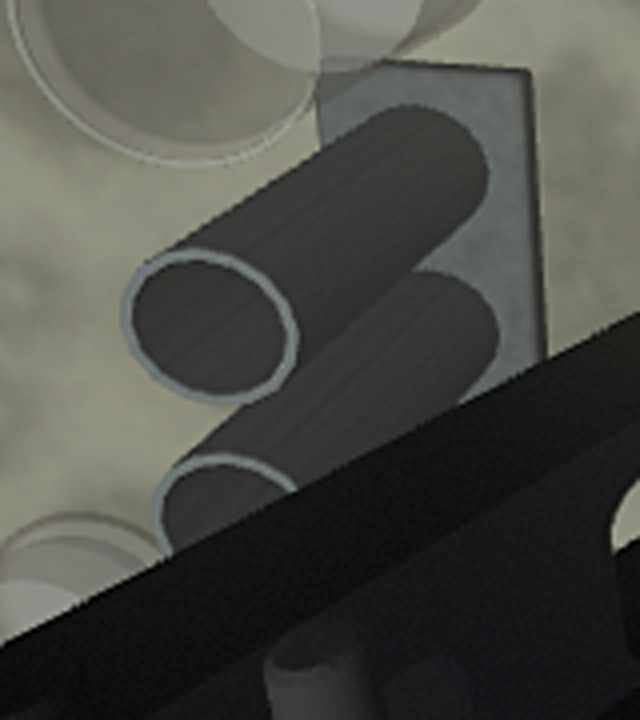

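Run:
```python
from h import *
from workcell import bot
import cv2
w=bot.snapshot('wrist'); a=w['frame']; C=(w['fx'],w['cx'],w['cy'],w['world_from_camera'])
c=a[220:400,0:160]; g=cv2.cvtColor(c,cv2.COLOR_BGR2GRAY); cv2.imwrite('pics/w5c.png',cv2.resize(c,None,fx=4,fy=4))
# dark disc inside ring
b=cv2.morphologyEx((g<85).astype(np.uint8),cv2.MORPH_OPEN,np.ones((3,3)))
cs,_=cv2.findContours(b,0,2)
for k in cs:
    if cv2.contourArea(k)>400: print(cv2.contourArea(k),cv2.boundingRect(k),cv2.fitEllipse(k))
for q in [(51.9,301.2)]: print(onz(C,*q,.095), proj(C,[.5535,.232,.095]))
print(proj('scene',[.5535,.232,.095]),cur(bot)[1])
```

```text
990.0 (26, 64, 40, 34) ((45.68772506713867, 80.17191314697266), (31.425634384155273, 40.458621978759766), 116.64141845703125)
14711.5 (0, 15, 160, 165) ((84.62928771972656, 135.78729248046875), (125.58563995361328, 206.98651123046875), 11.933880805969238)
[0.55365414 0.22371043 0.095     ] (np.float64(43.5199281305477), np.float64(303.92217510736896))
(np.float64(233.15912393896681), np.float64(231.6496744003909)) [0.57240484 0.003024   0.21247795]
```

View pics/w5c.png

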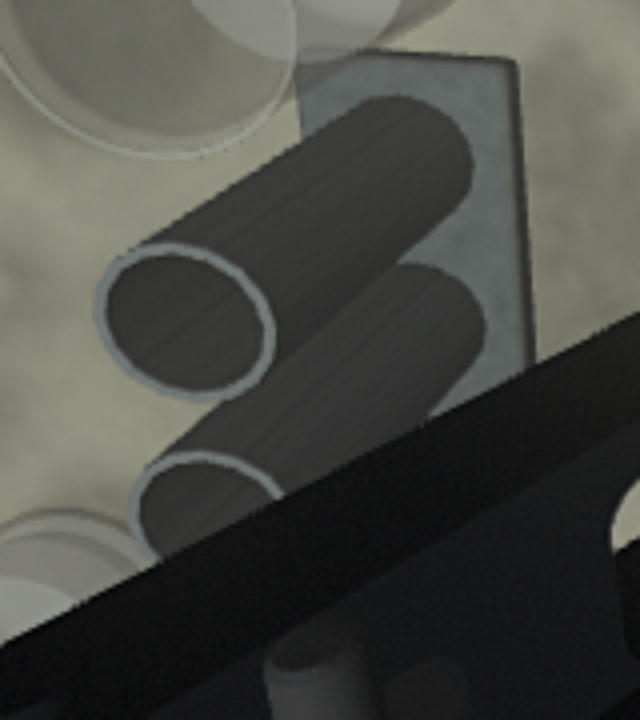

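Run:
```python
from h import *
p,R=cmd_load(); T=Rtool(25,45,1); x=T.as_matrix()[:,0]
delta(p,R,np.array([.555,.231,.25])+.002*x,T)
```

```text
linear cm [ -3.56  -8.5  -21.36] rot [-0.707  0.293  0.748] deg 61.3
```

>>> play_rows(rotation=[[-0.07, 0.03, 0.075], [-0.14, 0.06, 0.15], [-0.21, 0.09, 0.225], [-0.28, 0.12, 0.3], [-0.35, 0.15, 0.375], [-0.42, 0.175, 0.45], [-0.5, 0.2, 0.525], [-0.57, 0.235, 0.6], [-0.64, 0.265, 0.675], [-0.707, 0.293, 0.748], [-0.707, 0.293, 0.748], [-0.707, 0.293, 0.748]], linear=[[-1, -0.8, -2.1], [-2, -1.7, -4.3], [-3, -2.5, -6.4], [-3.5, -3.4, -8.5], [-3.5, -4.2, -10.7], [-3.5, -5.1, -12.8], [-3.5, -6, -15], [-3.5, -6.8, -17.1], [-3.5, -7.6, -19.2], [-3.5, -8.5, -21.4], [-3.5, -8.5, -21.4], [-3.5, -8.5, -21.4]], hand=[0.5, 0.5, 0.5, 0.5, 0.5, 0.5, 0.5, 0.5, 0.5, 0.5, 0.5, 0.5])

```text
time: 4.77
eef_pos: [0.5554, 0.2327, 0.2443]
tcp_rot: [90.2, 45.4, 25.0]
wrist_force: [-0.4, 0.1, 0.2]
opening: 0.125
```

Run:
```python
from h import *
from workcell import bot
import cv2
p,R=cmd_apply([-3.5,-8.5,-21.4],[-.707,.293,.748]); print(p,R.as_matrix().round(3))
w=bot.snapshot('wrist'); cv2.imwrite('pics/w6.png',w['frame']); s,p,R=cur(bot); print(s['time'],p,R.as_matrix().round(3),s['opening'],s['qpos'].round(1))
w=bot.snapshot('scene'); cv2.imwrite('pics/s6.png',cv2.resize(w['frame'][60:320,160:440],None,fx=2,fy=2))
w=bot.snapshot('top'); cv2.imwrite('pics/t6.png',cv2.resize(w['frame'][140:260,200:400],None,fx=4,fy=4))
```

```text
[0.55640254 0.23200608 0.248     ] [[ 0.641  0.641  0.423]
 [ 0.299  0.299 -0.906]
 [-0.707  0.707 -0.   ]]
4.8167 [0.55694524 0.23230981 0.24619783] [[ 0.639  0.645  0.42 ]
 [ 0.297  0.297 -0.907]
 [-0.71   0.704 -0.001]] 0.12729802600008505 [  8.8  -5.4 117.7  26.2  26.4  54.7]
```

View pics/w6.png

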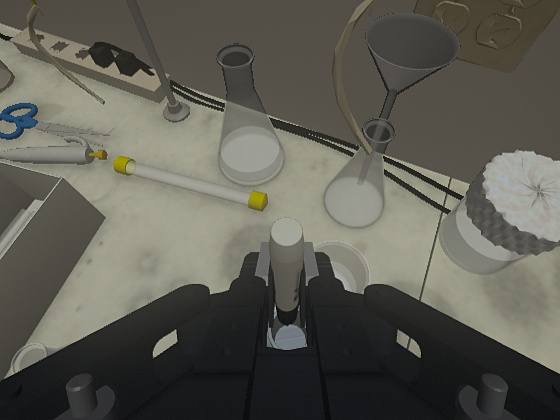

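View pics/s6.png

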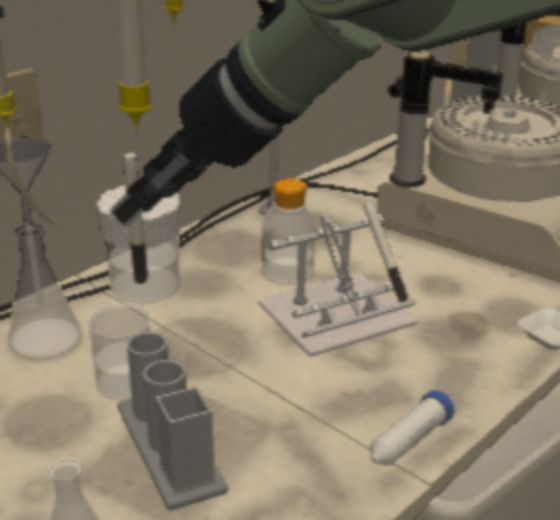

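View pics/t6.png

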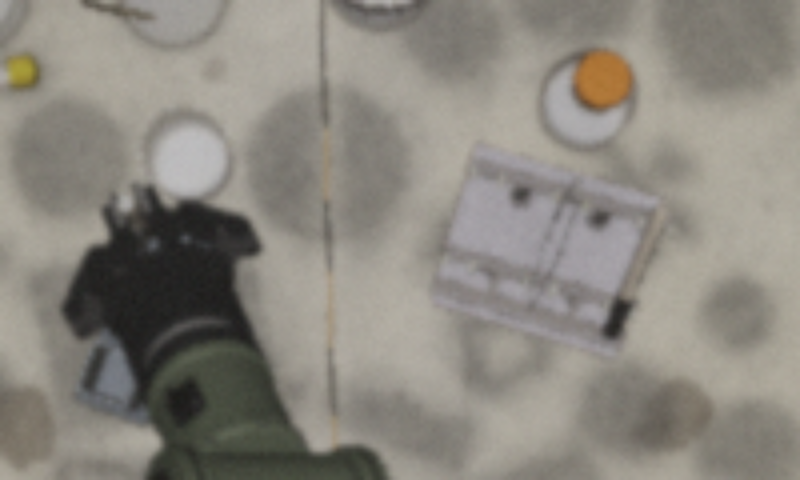

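Run:
```python
from h import *
for z in (.171,.299): print(proj('scene',[.555,.231,z]))
p,R=cmd_load(); x=R.as_matrix()[:,0]
for z in (.16,.122): delta(p,R,np.array([.555,.231,z])+.002*x,R)
```

```text
(np.float64(230.51188903980506), np.float64(197.7189312782928))
(np.float64(225.62431453355165), np.float64(133.58215229238778))
linear cm [ 6.3  -6.34  0.03] rot [0. 0. 0.] deg 0.0
linear cm [ 8.99 -9.03  0.03] rot [0. 0. 0.] deg 0.0
```

>>> play_rows(rotation=[[0, 0, 0], [0, 0, 0], [0, 0, 0], [0, 0, 0], [0, 0, 0], [0, 0, 0], [0, 0, 0], [0, 0, 0]], linear=[[1.2, -1.2, 0], [2.8, -2.8, 0], [4.4, -4.4, 0], [6, -6, 0], [7.4, -7.4, 0], [8.4, -8.4, 0], [9, -9, 0], [9, -9, 0]], hand=[0.5, 0.5, 0.5, 0.5, 0.5, 0.5, 0.5, 0.5])

```text
time: 5.58
eef_pos: [0.5576, 0.2317, 0.1187]
tcp_rot: [90.2, 45.2, 24.9]
wrist_force: [-0.9, 0.6, -0.8]
opening: 0.127
```

Run:
```python
from h import *
from workcell import bot
import cv2
p,R=cmd_apply([9,-9,0],[0,0,0]); print(p)
w=bot.snapshot('wrist'); cv2.imwrite('pics/w7.png',w['frame'][180:420]); s,p,R=cur(bot); print(s['time'],p,s['wrist_force'],s['opening'],s['qpos'].round(1))
w=bot.snapshot('scene'); cv2.imwrite('pics/s7.png',cv2.resize(w['frame'][140:320,190:330],None,fx=3,fy=3))
```

```text
[0.55642203 0.23202427 0.12072078]
5.6333 [0.55834766 0.23189086 0.12017365] [-1.1790071   0.13376618 -0.10320247] 0.12428281524342814 [  8.7   8.9 122.3  66.7  12.4  12.3]
```

View pics/w7.png

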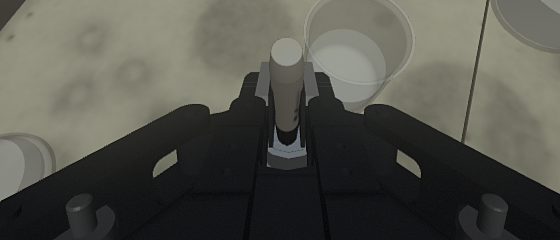

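View pics/s7.png

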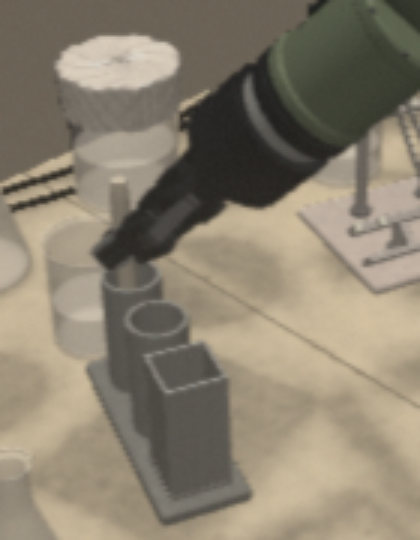

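>>> play_rows(rotation=[[0, 0, 0], [0, 0, 0], [0, 0, 0], [0, 0, 0], [0, 0, 0], [0, 0, 0]], linear=[[0, 0, 0], [0, 0, 0], [0, 0, 0], [0, 0, 0], [0, 0, 0], [0, 0, 0]], hand=[3.5, 3.5, 3.5, 3.5, 3.5, 3.5])

```text
time: 6.18
eef_pos: [0.558, 0.2327, 0.1214]
tcp_rot: [90.0, 45.0, 24.9]
wrist_force: [0.0, -0.7, -0.7]
opening: 0.408
```

>>> play_rows(rotation=[[0, 0, 0], [0, 0, 0], [0, 0, 0], [0, 0, 0], [0, 0, 0], [0, 0, 0]], linear=[[-2, 0, 0], [-5, 0, 0], [-8, 0, 0], [-11, 1, 0], [-13, 3, 0], [-13, 3, 0]], hand=[3.5, 3.5, 3.5, 3.5, 4, 4])

```text
time: 6.68
eef_pos: [0.4969, 0.2027, 0.2422]
tcp_rot: [89.6, 44.2, 24.5]
wrist_force: [1.7, 0.0, 1.4]
opening: 0.47
```

```bash
cat >> h.py <<'E'
SAMP=[([-78.696,11.837,88.321,0,79.842,-8.623],[0.196,-0.541,0.248]),
([-32.7,-14.7,110.4,0,84.2,75.4],[0.36005,-0.12838,0.28024]),
([-17.83,.85,101.52,-.03,77.74,90],[.4776,-.0633,.2397]),
([-8.4,13.1,90.6,0,75.8,99.5],[0.57517,0.00271,0.21678]),
([8.8,-5.4,117.7,26.2,26.4,54.7],[0.55695,0.23231,0.24620]),
([8.7,8.9,122.3,66.7,12.4,12.3],[0.55835,0.23189,0.12017])]
def Rq(q):
    return Ro.from_euler('ZYZYZ',[q[0],q[1]+q[2],q[3],q[4],q[5]],degrees=True)
def basis(q):
    q=np.radians(q); c=np.cos;s=np.sin;t=q[1]+q[2]
    Rz=Ro.from_rotvec([0,0,q[0]]).as_matrix()
    x=Rq(np.degrees(q)).apply([0,0,1])
    cols=[Rz@[1,0,0],Rz@[0,1,0],np.array([0,0,1.]),Rz@[s(q[1]),0,c(q[1])],Rz@[s(t),0,c(t)],Rz@[c(t),0,-s(t)],x]
    return np.stack(cols,1)
E
python3 - <<'E'
from h import *
from workcell import bot
import cv2
np.set_printoptions(precision=4,suppress=True)
p,R=cmd_apply([-13,3,0],[0,0,0]); print(p)
w=bot.snapshot('scene'); cv2.imwrite('pics/s8.png',cv2.resize(w['frame'][140:320,190:330],None,fx=3,fy=3))
s,p,R=cur(bot); print(s['time'],p,s['opening'],s['qpos'].round(1))
S=SAMP+[(list(s['qpos']),list(p))]
A=np.concatenate([basis(q) for q,_ in S]); b=np.concatenate([x for _,x in S])
k,r,rk,sv=np.linalg.lstsq(A,b,rcond=None); print(k,rk,sv); print((A@k-b).reshape(-1,3)*1000)
# tool frame offset: R = Rq * Rfix
print((Rq(s['qpos']).inv()*R).as_matrix())
np.save('kin.npy',k)
E
```

```text
[0.4923 0.2021 0.2338]
6.7333 [0.496  0.2029 0.2395] 0.4683273409980734 [  5.2 -15.  126.8  30.8  27.7  47.9]Traceback (most recent call last):
  File "<stdin>", line 9, in <module>
  File "h.py", line 47, in basis
    x=Rq(np.degrees(q)).apply([0,0,1])
      ~~^^^^^^^^^^^^^^^
  File "h.py", line 43, in Rq
    return Ro.from_euler('ZYZYZ',[q[0],q[1]+q[2],q[3],q[4],q[5]],degrees=True)
           ~~~~~~~~~~~~~^^^^^^^^^^^^^^^^^^^^^^^^^^^^^^^^^^^^^^^^^^^^^^^^^^^^^^
  File "scipy/spatial/transform/_rotation.pyx", line 1413, in scipy.spatial.transform._rotation.Rotation.from_euler
ValueError: Expected axis specification to be a non-empty string of upto 3 characters, got ZYZYZ
```

View pics/s8.png

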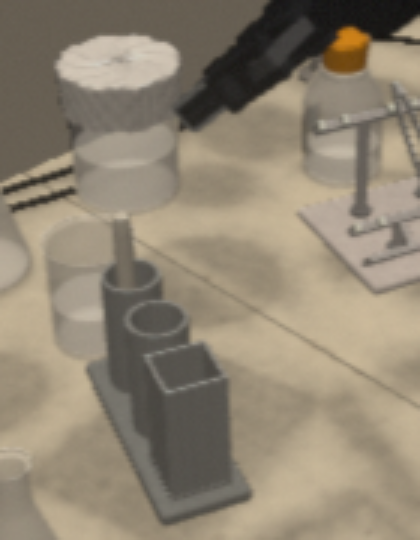

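```bash
python3 - <<'E'
s=open('h.py').read()
s=s.replace("return Ro.from_euler('ZYZYZ',[q[0],q[1]+q[2],q[3],q[4],q[5]],degrees=True)","return Ro.from_euler('ZYZ',[q[0],q[1]+q[2],q[3]],degrees=True)*Ro.from_euler('YZ',[q[4],q[5]],degrees=True)")
open('h.py','w').write(s)
E
python3 - <<'E'
from h import *
from workcell import bot
np.set_printoptions(precision=4,suppress=True)
s,p,R=cur(bot); print(s['time'],p,s['qpos'].round(1))
S=SAMP+[(list(s['qpos']),list(p))]
A=np.concatenate([basis(q) for q,_ in S]); b=np.concatenate([x for _,x in S])
k,r,rk,sv=np.linalg.lstsq(A,b,rcond=None); print(k,rk,sv); print((A@k-b).reshape(-1,3)*1000)
M=(Rq(s['qpos']).inv()*R).as_matrix();print(M)
np.save('kin.npy',k); np.save('fix.npy',M)
E
cat >> h.py <<'E'
from scipy.optimize import least_squares
LO=np.array([-156.59,-49.26,12.9,-63.56,4.71,-161.64]);HI=np.array([156.59,127.26,141.05,243.56,150.69,161.64])
def ik(p,R,q0):
    k=np.load('kin.npy');F=np.load('fix.npy')
    def f(q):
        return np.r_[(basis(q)@k-p)*10,((Rq(q).as_matrix()@F)-R.as_matrix()).ravel()]
    s=least_squares(f,np.clip(q0,LO+.1,HI-.1),bounds=(LO,HI),x_scale=30.)
    return s.x,np.abs(s.fun).max()
E
python3 - <<'E'
from h import *
q0=[10,5,120,60,25,20]
for n,pp in [('mid',(.5065,.2505)),('near',(.4583,.2698))]:
  for yaw in (-22,0,25,35,45,60):
    for dn in (45,60):
     for z in (.122,.24):
      q,e=ik(np.r_[pp,z],Rtool(yaw,dn,1),q0); print(n,yaw,dn,z,q.round(0),round(e,3))
E
```

```text
6.7333 [0.496  0.2029 0.2395] [  5.2 -15.  126.8  30.8  27.7  47.9]
[-0.0006  0.0862  0.2814  0.4553  0.5001  0.0936  0.2986] 7 [5.1368 3.7666 2.6542 1.0397 0.4091 0.3305 0.1541]
[[-0.0343  0.4091  0.069 ]
 [ 0.1457 -0.4262  0.132 ]
 [-0.0266  0.0813 -0.2266]
 [ 0.191  -0.5367  0.0874]
 [-0.0536  0.4416  0.3884]
 [ 0.1022  0.3414  0.0201]
 [-0.319  -0.1287 -0.4702]]
[[ 0. -0. -1.]
 [-0.  1. -0.]
 [ 1.  0.  0.]]
mid -22 45 0.122 [ 29.  10. 113. -39.  38. 162.] 0.152
mid -22 45 0.24 [ 32.   1. 110. -41.  50. 162.] 0.079
mid -22 60 0.122 [ 29.  12. 110. -33.  44. 162.] 0.013
mid -22 60 0.24 [ 29.   3. 104. -28.  56. 154.] 0.0
mid 0 45 0.122 [ 26.   7. 122. -54.  19. 162.] 0.04
mid 0 45 0.24 [ 27.  -6. 119. -39.  31. 145.] 0.0
mid 0 60 0.122 [ 24.   8. 115. -23.  31. 131.] 0.0
mid 0 60 0.24 [ 24.  -3. 110. -16.  46. 122.] 0.0
mid 25 45 0.122 [ 13.   4. 128.  65.   9.  17.] 0.0
mid 25 45 0.24 [ 13. -10. 123.  21.  25.  62.] 0.0
mid 25 60 0.122 [ 15.   5. 118.  11.  27.  71.] 0.0
mid 25 60 0.24 [ 15.  -5. 112.   7.  44.  76.] 0.0
mid 35 45 0.122 [  7.   5. 127.  71.  20.  -0.] 0.0
mid 35 4
[... 1124 characters left out ...]
 6.  26.  80.] 0.0
near 25 60 0.24 [ 20. -10. 116.   4.  44.  83.] 0.0
near 35 45 0.122 [ 12.   0. 132.  72.  17.   2.] 0.0
near 35 45 0.24 [ 12. -15. 127.  33.  30.  44.] 0.0
near 35 60 0.122 [ 16.   1. 122.  20.  29.  56.] 0.0
near 35 60 0.24 [ 16. -10. 116.  13.  46.  64.] 0.0
near 45 45 0.122 [  6.   1. 130.  70.  28.  -7.] 0.0
near 45 45 0.24 [  6. -14. 126.  44.  39.  23.] 0.0
near 45 60 0.122 [ 12.   2. 122.  29.  34.  36.] 0.0
near 45 60 0.24 [ 12.  -9. 116.  21.  49.  47.] 0.0
near 60 45 0.122 [  0.   5. 126.  64.  43. -17.] 0.0
near 60 45 0.24 [  0.  -9. 122.  50.  53.   4.] 0.0
near 60 60 0.122 [  8.   4. 119.  36.  43.  14.] 0.0
near 60 60 0.24 [  8.  -6. 113.  28.  57.  26.] 0.0
```

Run:
```python
from h import *
p,R=cmd_load(); T=Rtool(-18,90,1)
delta(p,R,[.535,-.117,.17],T)
print(ik(np.array([.535,-.117,.084]),T,[-20,0,100,0,78,90])[0].round(0))
```

```text
linear cm [ -2.3  -11.32  30.72] rot [ 0.711 -0.295 -0.748] deg 61.5
[-21.  20. 100.   0.  60.  87.]
```

>>> play_rows(rotation=[[0.07, -0.03, -0.075], [0.14, -0.06, -0.15], [0.21, -0.09, -0.225], [0.285, -0.12, -0.3], [0.355, -0.15, -0.375], [0.43, -0.18, -0.45], [0.5, -0.21, -0.525], [0.57, -0.235, -0.6], [0.64, -0.265, -0.675], [0.711, -0.295, -0.748], [0.711, -0.295, -0.748], [0.711, -0.295, -0.748]], linear=[[-1, 0, 3.1], [-2.5, -1, 6.2], [-3.5, -2, 9.2], [-3.5, -3.5, 12.3], [-3.5, -5, 15.4], [-3.5, -6.5, 18.4], [-3.3, -7.8, 21.5], [-3, -9, 24.6], [-2.6, -10.2, 27.7], [-2.3, -11.3, 30.7], [-2.3, -11.3, 30.7], [-2.3, -11.3, 30.7]], hand=[4, 4, 4, 4, 4, 4, 4, 4, 4, 4, 4, 4])

```text
time: 7.73
eef_pos: [0.5353, -0.1167, 0.1666]
tcp_rot: [-97.9, 89.6, 153.9]
wrist_force: [0.3, -0.1, 0.0]
opening: 0.469
```

Run:
```python
from h import *
from workcell import bot
import cv2
p,R=cmd_apply([-2.3,-11.3,30.7],[.711,-.295,-.748]); print(p,R.as_matrix().round(3))
w=bot.snapshot('wrist'); cv2.imwrite('pics/w9.png',w['frame']); s,p1,R1=cur(bot); print(s['time'],p1,s['wrist_force'],s['opening'])
delta(p,R,[.535,-.117,.084],Rtool(-18,90,1))
```

```text
[ 0.53505445 -0.11675314  0.17016513] [[-0.     0.951 -0.309]
 [-0.    -0.309 -0.951]
 [-1.    -0.     0.   ]]
7.7833 [ 0.53496407 -0.1157362   0.16792193] [-0.59994289  0.08694073  0.31114257] 0.46783676108106037
linear cm [8.62 0.   0.02] rot [0. 0. 0.] deg 0.0
```

View pics/w9.png

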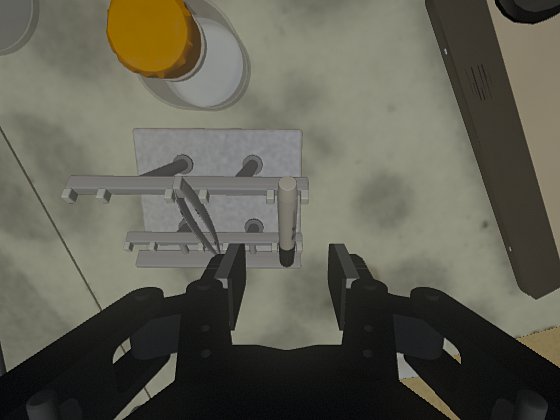

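>>> play_rows(rotation=[[0, 0, 0], [0, 0, 0], [0, 0, 0], [0, 0, 0], [0, 0, 0], [0, 0, 0], [0, 0, 0]], linear=[[1.2, 0, 0], [3, 0, 0], [5, 0, 0], [7, 0, 0], [8.2, 0, 0], [8.6, 0, 0], [8.6, 0, 0]], hand=[4, 4, 4, 4, 4, 4, 4])

```text
time: 8.37
eef_pos: [0.5344, -0.115, 0.0836]
tcp_rot: [-87.0, 89.9, 164.9]
wrist_force: [-0.2, -0.3, 0.1]
opening: 0.471
```

>>> play_rows(rotation=[[0, 0, 0], [0, 0, 0], [0, 0, 0], [0, 0, 0], [0, 0, 0]], linear=[[0, 0, 0], [0, 0, 0], [0, 0, 0], [0, 0, 0], [0, 0, 0]], hand=[0.5, 0.5, 0.5, 0.5, 0.5], force=60)

```text
time: 8.78
eef_pos: [0.5368, -0.1165, 0.086]
tcp_rot: [82.4, 89.9, -25.8]
wrist_force: [-1.0, 0.9, 6.3]
opening: 0.128
```

>>> play_rows(rotation=[[0, 0, 0], [0, 0, 0], [0, 0, 0], [0, 0, 0], [0, 0, 0], [0, 0, 0]], linear=[[-1.5, 0, 0], [-4.5, 0, 0], [-8, 0, 0], [-11, 0, 0], [-13, 0, 0], [-13, 0, 0]], hand=[0.5, 0.5, 0.5, 0.5, 0.5, 0.5])

```text
time: 9.28
eef_pos: [0.5392, -0.1175, 0.2206]
tcp_rot: [84.5, 89.3, -23.6]
wrist_force: [1.3, -0.7, 0.7]
opening: 0.124
```

Run:
```python
from h import *
from workcell import bot
import cv2
p,R=cmd_apply([8.6-13,0,0],[0,0,0]); print(p)
w=bot.snapshot('wrist'); cv2.imwrite('pics/w10.png',w['frame']); s,p1,R1=cur(bot); print(s['time'],p1,s['wrist_force'],s['opening'])
T=Rtool(45,45,1); x=T.as_matrix()[:,0]
delta(p,R,np.array([.5065,.2505,.25])+.002*x,T)
Rm=Rtool(13,68,1)
delta(p,R,np.array([.52,.07,.25]),Rm)
```

```text
[ 0.53507265 -0.11673872  0.21416512]
9.3333 [ 0.53764484 -0.11692431  0.21763512] [-0.20247218 -0.33001966 -0.58741451] 0.123537129032254
linear cm [ -3.45 -14.   -34.17] rot [-1.04   0.431  0.704] deg 76.1
linear cm [ -3.59  -7.2  -17.29] rot [-0.534  0.104  0.375] deg 37.9
```

View pics/w10.png

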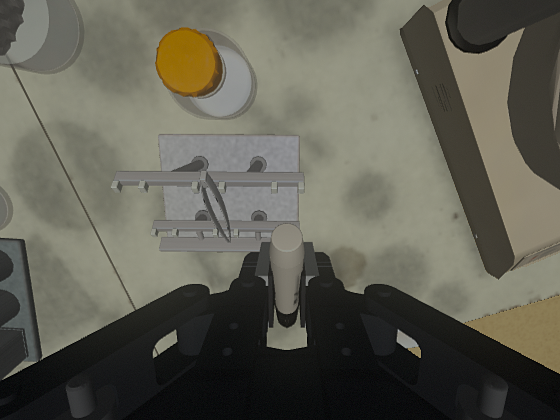

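>>> play_rows(rotation=[[-0.095, 0.039, 0.064], [-0.19, 0.078, 0.128], [-0.284, 0.118, 0.192], [-0.378, 0.157, 0.256], [-0.473, 0.196, 0.32], [-0.567, 0.235, 0.384], [-0.662, 0.274, 0.448], [-0.756, 0.313, 0.512], [-0.85, 0.353, 0.576], [-0.945, 0.392, 0.64], [-1.04, 0.431, 0.704], [-1.04, 0.431, 0.704]], linear=[[-1, -1.3, -3.1], [-2.5, -2.5, -6.2], [-4, -3.8, -9.3], [-4.5, -5.1, -12.4], [-4.5, -6.4, -15.5], [-4.5, -7.6, -18.6], [-4.5, -8.9, -21.7], [-4.5, -10.2, -24.8], [-4.2, -11.5, -28], [-3.8, -12.7, -31.1], [-3.4, -14, -34.2], [-3.4, -14, -34.2]], hand=[0.5, 0.5, 0.5, 0.5, 0.5, 0.5, 0.5, 0.5, 0.5, 0.5, 0.5, 0.5])

```text
time: 10.33
eef_pos: [0.5039, 0.2552, 0.242]
tcp_rot: [90.5, 45.3, 45.6]
wrist_force: [-0.8, 0.2, -0.9]
opening: 0.128
```

Run:
```python
from h import *
from workcell import bot
import cv2
p,R=cmd_apply([-3.4,-14,-34.2],[-1.04,.431,.704]); print(p,R.as_matrix().round(3))
for i in range(3): w=bot.snapshot('scene')
cv2.imwrite('pics/s11.png',cv2.resize(w['frame'][60:320,160:440],None,fx=2,fy=2)); s,p1,R1=cur(bot); print(s['time'],p1,R1.as_matrix().round(3),s['opening'],s['qpos'].round(0))
for z in (.171,.299): print(np.array(proj('scene',[.5065,.2505,z]))*2-[320,120])
x=R.as_matrix()[:,0]
delta(p,R,np.array([.5065,.2505,.12])+.002*x,R)
```

```text
[0.5076133  0.25179541 0.24805575] [[ 0.5    0.5    0.707]
 [ 0.5    0.5   -0.707]
 [-0.707  0.707  0.   ]]
10.4833 [0.50833201 0.25225713 0.24648019] [[ 0.499  0.504  0.705]
 [ 0.498  0.499 -0.709]
 [-0.709  0.705 -0.002]] 0.12636818254456275 [  3.  -8. 120.  46.  41.  20.]
[159.02878204 302.75276817]
[150.37652005 169.89527848]
linear cm [ 9.13 -9.18  0.01] rot [0. 0. 0.] deg 0.0
```

View pics/s11.png

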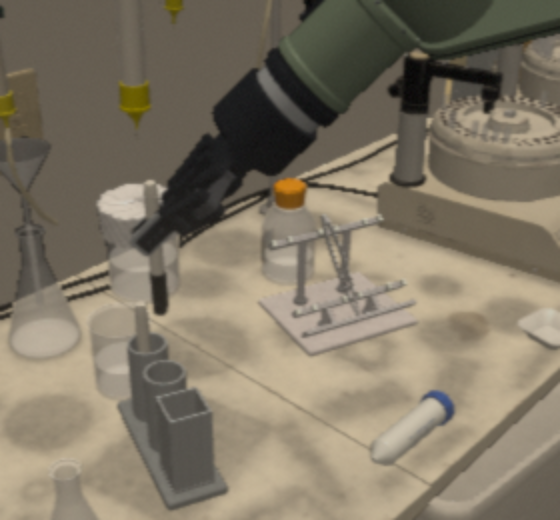

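>>> play_rows(rotation=[[0, 0, 0], [0, 0, 0], [0, 0, 0], [0, 0, 0], [0, 0, 0], [0, 0, 0], [0, 0, 0], [0, 0, 0]], linear=[[1.2, -1.2, 0], [2.8, -2.8, 0], [4.4, -4.4, 0], [6, -6, 0], [7.4, -7.4, 0], [8.4, -8.4, 0], [9.1, -9.1, 0], [9.1, -9.1, 0]], hand=[0.5, 0.5, 0.5, 0.5, 0.5, 0.5, 0.5, 0.5])

```text
time: 11.15
eef_pos: [0.5085, 0.2512, 0.1172]
tcp_rot: [90.2, 45.2, 44.9]
wrist_force: [-1.0, -0.4, -1.0]
opening: 0.129
```

Run:
```python
from h import *
from workcell import bot
import cv2
p,R=cmd_apply([9.1,-9.1,0],[0,0,0]); print(p)
w=bot.snapshot('wrist'); cv2.imwrite('pics/w12.png',w['frame'][180:420]); s,p,R=cur(bot); print(s['time'],p,s['wrist_force'],s['opening'],s['qpos'].round(1))
w=bot.snapshot('scene'); cv2.imwrite('pics/s12.png',cv2.resize(w['frame'][140:320,190:330],None,fx=3,fy=3))
```

```text
[0.50766329 0.25180276 0.11936233]
11.2 [0.50925662 0.25148863 0.11857428] [-0.25788344 -0.03356907 -0.60176525] 0.12377092776302494 [  2.6   7.  125.   69.5  30.4  -9.2]
```

View pics/w12.png

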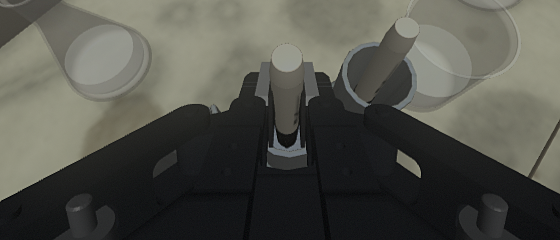

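View pics/s12.png

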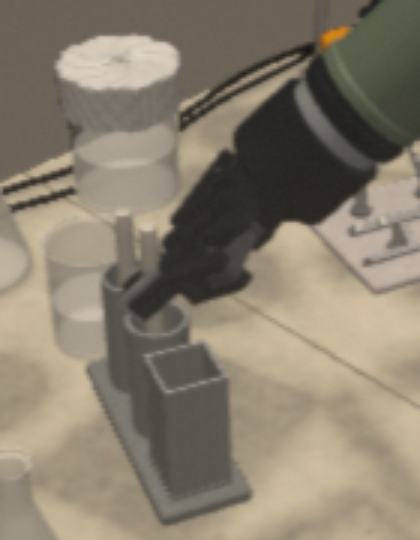

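>>> play_rows(rotation=[[0, 0, 0], [0, 0, 0], [0, 0, 0], [0, 0, 0]], linear=[[0, 0, 0], [0, 0, 0], [0, 0, 0], [0, 0, 0]], hand=[2.5, 2.5, 2.5, 2.5])

```text
time: 11.58
eef_pos: [0.5098, 0.2525, 0.1207]
tcp_rot: [89.9, 44.9, 44.8]
wrist_force: [0.4, -0.8, -0.1]
opening: 0.291
```

>>> play_rows(rotation=[[0, 0, 0], [0, 0, 0], [0, 0, 0], [0, 0, 0], [0, 0, 0], [0, 0, 0]], linear=[[-1.5, 0, 0], [-4, 0, 0], [-7, 0, 0], [-10, 1, 0], [-13, 3, 0], [-13, 3, 0]], hand=[2.5, 2.5, 2.5, 3, 4, 4])

```text
time: 12.08
eef_pos: [0.4625, 0.2016, 0.2415]
tcp_rot: [89.1, 44.4, 44.1]
wrist_force: [1.3, -0.4, 0.8]
opening: 0.466
```

Run:
```python
from h import *
from workcell import bot
import cv2
p,R=cmd_apply([-13,3,0],[0,0,0]); print(p)
w=bot.snapshot('scene'); cv2.imwrite('pics/s13.png',cv2.resize(w['frame'][140:320,190:330],None,fx=3,fy=3)); s,p1,R1=cur(bot); print(s['time'],p1,s['opening'])
T=Rtool(-18,90,1)
delta(p,R,[.5545,-.058,.17],T)
```

```text
[0.45761366 0.20180199 0.23247713]
12.1333 [0.46165697 0.2018401  0.23871836] 0.46588345085597893
linear cm [ -3.73 -12.56  25.22] rot [ 1.04  -0.431 -0.703] deg 76.1
```

View pics/s13.png

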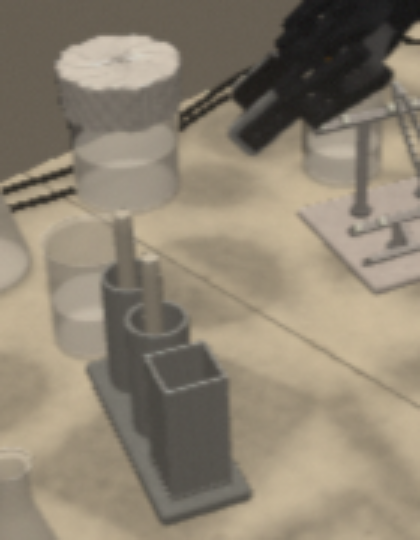

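>>> play_rows(rotation=[[0.095, -0.039, -0.064], [0.19, -0.078, -0.128], [0.284, -0.118, -0.192], [0.378, -0.157, -0.256], [0.473, -0.196, -0.32], [0.567, -0.235, -0.384], [0.662, -0.274, -0.448], [0.756, -0.313, -0.512], [0.85, -0.353, -0.576], [0.945, -0.392, -0.64], [1.04, -0.431, -0.703], [1.04, -0.431, -0.703]], linear=[[-1, -0.5, 2.3], [-2.5, -1.5, 4.6], [-3.5, -3, 6.9], [-4, -4.5, 9.2], [-4.2, -5.7, 11.5], [-4.3, -6.9, 13.8], [-4.3, -8, 16], [-4.2, -9.2, 18.3], [-4, -10.3, 20.6], [-3.9, -11.4, 22.9], [-3.7, -12.6, 25.2], [-3.7, -12.6, 25.2]], hand=[4, 4, 4, 4, 4, 4, 4, 4, 4, 4, 4, 4])

```text
time: 13.13
eef_pos: [0.5567, -0.0597, 0.1649]
tcp_rot: [-66.8, 89.6, -175.1]
wrist_force: [0.1, -0.2, -1.1]
opening: 0.467
```

Run:
```python
from h import *
from workcell import bot
import cv2
p,R=cmd_apply([-3.7,-12.6,25.2],[1.04,-.431,-.703]); print(p,R.as_matrix().round(3))
w=bot.snapshot('scene');w=bot.snapshot('wrist'); cv2.imwrite('pics/w14.png',w['frame']); s,p1,R1=cur(bot); print(s['time'],p1)
delta(p,R,[.5545,-.058,.083],Rtool(-18,90,1))
```

```text
[ 0.55429945 -0.05789633  0.16956735] [[ 0.001  0.951 -0.309]
 [-0.    -0.309 -0.951]
 [-1.     0.001 -0.   ]]
13.2333 [ 0.55458339 -0.05708639  0.16709204]
linear cm [8.66 0.02 0.  ] rot [-0.    -0.    -0.001] deg 0.0
```

View pics/w14.png

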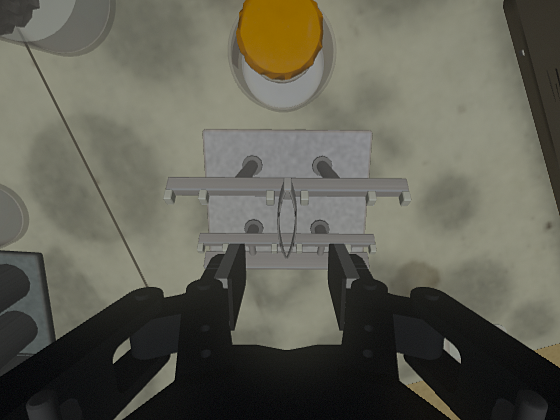

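>>> play_rows(rotation=[[0, 0, 0], [0, 0, 0], [0, 0, 0], [0, 0, 0], [0, 0, 0], [0, 0, 0], [0, 0, 0]], linear=[[1.2, 0, 0], [3, 0, 0], [5, 0, 0], [7, 0, 0], [8.2, 0, 0], [8.7, 0, 0], [8.7, 0, 0]], hand=[4, 4, 4, 4, 4, 4, 4])

```text
time: 13.82
eef_pos: [0.5536, -0.0565, 0.0818]
tcp_rot: [-94.0, 89.9, 157.9]
wrist_force: [-0.6, 0.4, 0.0]
opening: 0.467
```

>>> play_rows(rotation=[[0, 0, 0], [0, 0, 0], [0, 0, 0], [0, 0, 0], [0, 0, 0]], linear=[[0, 0, 0], [0, 0, 0], [0, 0, 0], [0, 0, 0], [0, 0, 0]], hand=[0.5, 0.5, 0.5, 0.5, 0.5], force=60)

```text
time: 14.23
eef_pos: [0.5562, -0.0575, 0.0844]
tcp_rot: [96.8, 89.8, -11.4]
wrist_force: [-0.9, 1.7, 6.0]
opening: 0.142
```

>>> play_rows(rotation=[[0, 0, 0], [0, 0, 0], [0, 0, 0], [0, 0, 0], [0, 0, 0], [0, 0, 0]], linear=[[-1.5, 0, 0], [-4.5, 0, 0], [-8, 0, 0], [-11, 0, 0], [-13, 0, 0], [-13, 0, 0]], hand=[0.5, 0.5, 0.5, 0.5, 0.5, 0.5])

```text
time: 14.73
eef_pos: [0.5587, -0.0583, 0.2191]
tcp_rot: [93.3, 89.3, -14.8]
wrist_force: [1.0, -0.3, -0.4]
opening: 0.139
```

Run:
```python
from h import *
from workcell import bot
import cv2
p,R=cmd_apply([8.7-13,0,0],[0,0,0]); print(p)
w=bot.snapshot('wrist'); cv2.imwrite('pics/w15.png',w['frame']); w=bot.snapshot('scene'); cv2.imwrite('pics/s15.png',cv2.resize(w['frame'][60:320,160:440],None,fx=2,fy=2)); s,p1,R1=cur(bot); print(s['time'],p1,s['wrist_force'],s['opening'])
T=Rtool(45,45,1); x=T.as_matrix()[:,0]
delta(p,R,np.array([.4583,.2698,.25])+.002*x,T)
```

```text
[ 0.55427768 -0.05789174  0.21256735]
14.8333 [ 0.55551549 -0.05747816  0.2136094 ] [ 0.31025837  0.9525544  -1.3903711 ] 0.13971556096334764
linear cm [ -3.61 -19.19 -28.32] rot [-1.04   0.431  0.703] deg 76.0
```

View pics/w15.png

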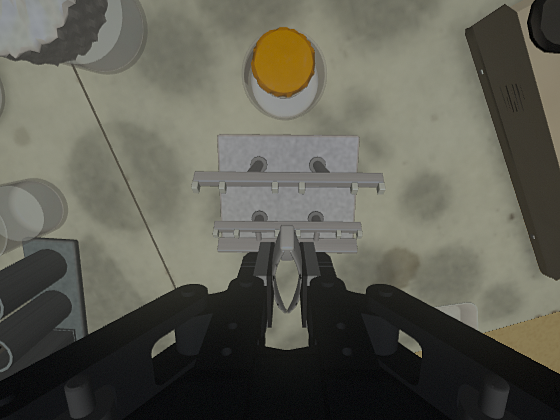

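View pics/s15.png

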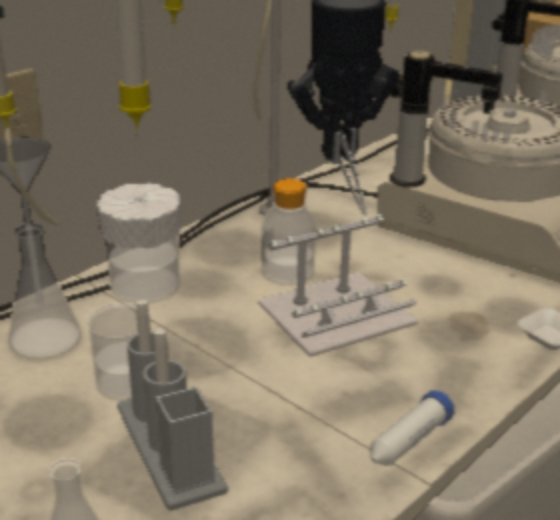

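>>> play_rows(rotation=[[-0.095, 0.039, 0.064], [-0.19, 0.078, 0.128], [-0.284, 0.118, 0.192], [-0.378, 0.157, 0.256], [-0.473, 0.196, 0.32], [-0.567, 0.235, 0.384], [-0.662, 0.274, 0.448], [-0.756, 0.313, 0.512], [-0.85, 0.353, 0.576], [-0.945, 0.392, 0.64], [-1.04, 0.431, 0.703], [-1.04, 0.431, 0.703]], linear=[[-1, -1.7, -2.6], [-2.5, -3.5, -5.1], [-4, -5.2, -7.7], [-4.5, -7, -10.3], [-4.5, -8.7, -12.9], [-4.5, -10.5, -15.4], [-4.5, -12.2, -18], [-4.5, -14, -20.6], [-4.2, -15.7, -23.2], [-3.8, -17.5, -25.7], [-3.6, -19.2, -28.3], [-3.6, -19.2, -28.3]], hand=[0.5, 0.5, 0.5, 0.5, 0.5, 0.5, 0.5, 0.5, 0.5, 0.5, 0.5, 0.5])

```text
time: 15.83
eef_pos: [0.4548, 0.2734, 0.2421]
tcp_rot: [90.5, 45.4, 45.6]
wrist_force: [-0.6, -0.0, -1.0]
opening: 0.134
```

Run:
```python
from h import *
from workcell import bot
import cv2
p,R=cmd_apply([-3.6,-19.2,-28.3],[-1.04,.431,.703]); print(p,R.as_matrix().round(3))
for i in range(3): w=bot.snapshot('scene')
cv2.imwrite('pics/s16.png',cv2.resize(w['frame'][60:320,160:440],None,fx=2,fy=2)); s,p1,R1=cur(bot); print(s['time'],p1,s['opening'],s['qpos'].round(0))
for z in (.171,.299): print(np.array(proj('scene',[.4583,.2698,z]))*2-[320,120])
x=R.as_matrix()[:,0]
delta(p,R,np.array([.4583,.2698,.12])+.002*x,R)
```

```text
[0.45912444 0.270597   0.2484841 ] [[ 0.5    0.5    0.707]
 [ 0.5    0.5   -0.707]
 [-0.707  0.707  0.   ]]
15.9833 [0.46003319 0.27104707 0.2470092 ] 0.14027916978188126 [  7. -14. 125.  43.  40.  25.]
[178.89875256 332.7526226 ]
[171.68680563 195.09550794]
linear cm [ 9.2  -9.17 -0.  ] rot [0. 0. 0.] deg 0.0
```

View pics/s16.png

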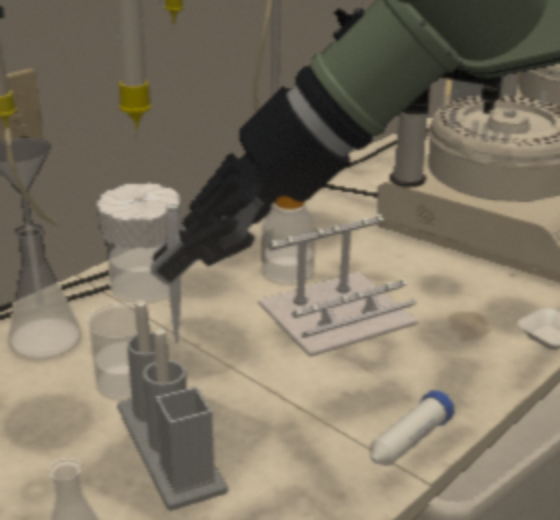

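>>> play_rows(rotation=[[0, 0, 0], [0, 0, 0], [0, 0, 0], [0, 0, 0], [0, 0, 0], [0, 0, 0], [0, 0, 0], [0, 0, 0]], linear=[[1.2, -1.2, 0], [2.8, -2.8, 0], [4.4, -4.4, 0], [6, -6, 0], [7.4, -7.4, 0], [8.4, -8.4, 0], [9.1, -9.1, 0], [9.1, -9.1, 0]], hand=[0.5, 0.5, 0.5, 0.5, 0.5, 0.5, 0.5, 0.5])

```text
time: 16.65
eef_pos: [0.4603, 0.2702, 0.1175]
tcp_rot: [90.2, 45.2, 44.9]
wrist_force: [-0.3, 0.9, -1.1]
opening: 0.14
```

Run:
```python
from h import *
from workcell import bot
import cv2
p,R=cmd_apply([9.1,-9.1,0],[0,0,0]); print(p)
w=bot.snapshot('wrist'); cv2.imwrite('pics/w17.png',w['frame'][140:420]); s,p,R=cur(bot); print(s['time'],p,s['wrist_force'],s['opening'])
w=bot.snapshot('scene'); cv2.imwrite('pics/s17.png',cv2.resize(w['frame'][140:320,190:330],None,fx=3,fy=3))
```

```text
[0.45917443 0.27060434 0.11979067]
16.7 [0.46098506 0.27052998 0.11891241] [-0.54289951 -0.15619315  0.04504201] 0.13738729145707063
```

View pics/w17.png

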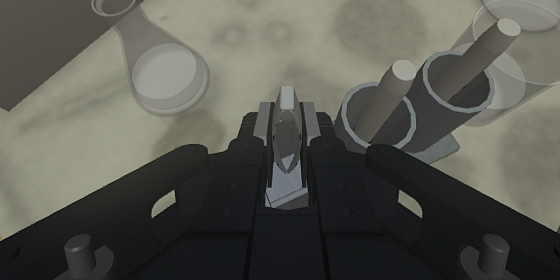

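View pics/s17.png

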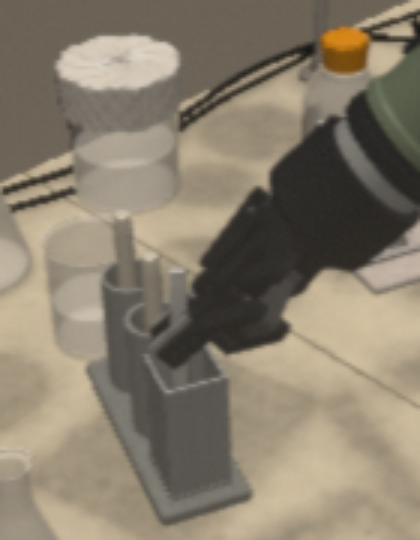

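Both views show the forceps inside the square mouth (scene crop about (180,370)), with the fingers just above the rim. Releasing and backing off.

>>> play_rows(rotation=[[0, 0, 0], [0, 0, 0], [0, 0, 0], [0, 0, 0]], linear=[[0, 0, 0], [0, 0, 0], [0, 0, 0], [0, 0, 0]], hand=[2.5, 2.5, 2.5, 2.5])

```text
time: 17.08
eef_pos: [0.4614, 0.2715, 0.1211]
tcp_rot: [89.9, 44.9, 44.8]
wrist_force: [-0.5, 1.0, 0.3]
opening: 0.297
```

>>> play_rows(rotation=[[0, 0, 0], [0, 0, 0], [0, 0, 0], [0, 0, 0], [0, 0, 0], [0, 0, 0], [0, 0, 0], [0, 0, 0]], linear=[[-1.5, 0, 0], [-4, 0, 0], [-7, 0, 0], [-10, 1, 0], [-13, 3, 2], [-14, 4, 5], [-15, 4, 8], [-15, 4, 8]], hand=[2.5, 2.5, 2.5, 3, 4, 4, 4, 4])

```text
time: 17.75
eef_pos: [0.4672, 0.1552, 0.2596]
tcp_rot: [89.2, 44.7, 43.8]
wrist_force: [0.2, -0.1, 0.4]
opening: 0.467
```

Run:
```python
from h import *
from workcell import bot
import cv2
w=bot.snapshot('scene'); cv2.imwrite('pics/s18.png',cv2.resize(w['frame'][140:320,190:330],None,fx=4,fy=4,interpolation=cv2.INTER_CUBIC)[:600])
t=bot.snapshot('top'); cv2.imwrite('pics/t18.png',cv2.resize(t['frame'][140:260,200:400],None,fx=4,fy=4)); s,p1,R1=cur(bot); print(s['time'],p1,s['wrist_force'])
for n,q in [('far',(.555,.231)),('mid',(.5065,.2505)),('near',(.4583,.2698))]:
    print(n,[np.round((np.array(proj('scene',[*q,z]))-[190,140])*4) for z in (.095,.141)])
```

```text
17.85 [0.46268133 0.15871691 0.25521002] [-0.27475666  0.97853426 -0.39800528]
far [array([172., 365.]), array([166., 285.])]
mid [array([207., 423.]), array([202., 341.])]
near [array([245., 487.]), array([241., 403.])]
```

View pics/s18.png

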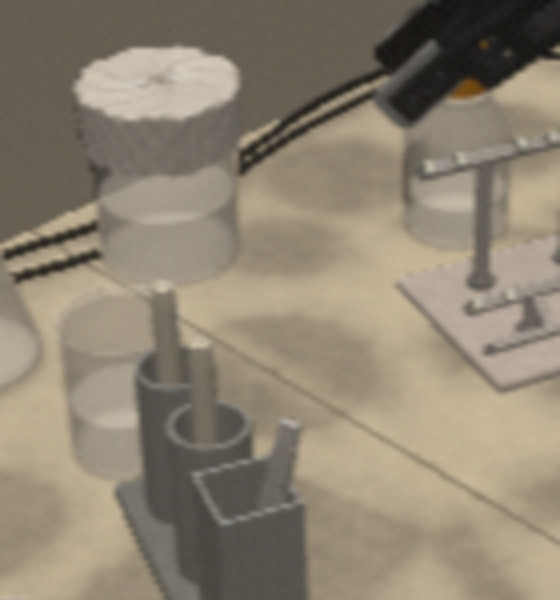

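View pics/t18.png

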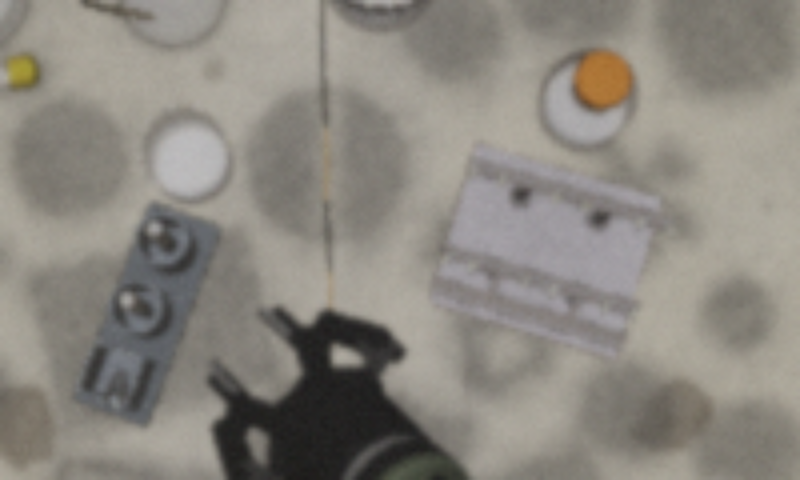

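Run:
```python
from workcell import bot
import cv2
t=bot.snapshot('top'); cv2.imwrite('pics/t19.png',cv2.resize(t['frame'][185:250,210:265],None,fx=9,fy=9,interpolation=cv2.INTER_CUBIC))
w=bot.snapshot('scene'); cv2.imwrite('pics/s19.png',cv2.resize(w['frame'][220:300,220:290],None,fx=7,fy=7,interpolation=cv2.INTER_CUBIC))
```

```text
(no output)
```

View pics/t19.png

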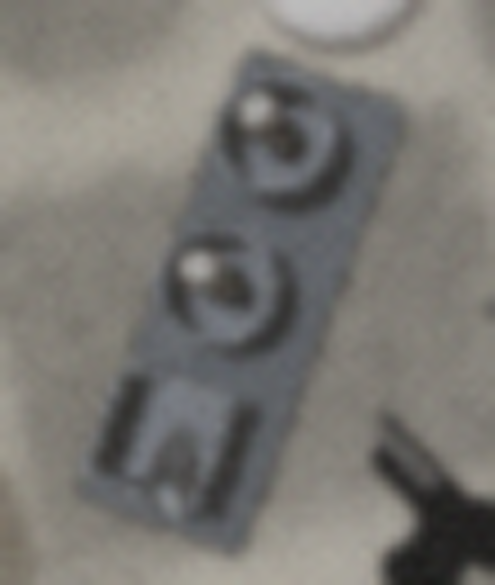

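View pics/s19.png

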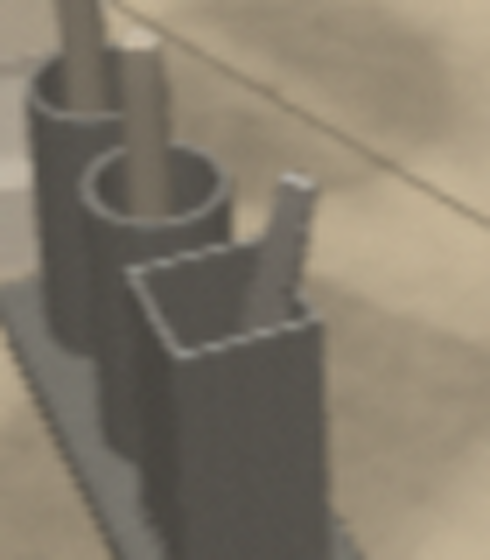

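Run:
```python
from h import *
np.set_printoptions(precision=4,suppress=True)
def f(n,tq,sq,pot):
    U,e=tri(ray('top',210+tq[0]/9-.45,185+tq[1]/9-.45),ray('scene',220+sq[0]/7-.43,220+sq[1]/7-.43))
    print(n,U,e,'rel',(U[:2]-pot)*1000)
    print(' tilt from height',np.degrees(np.arccos(min(1,(U[2]-.013)/.128))))
f('forceps',(170,495),(298,183),np.array([.4583,.2698]))
f('mid',(197,265),(143,42),np.array([.5065,.2505]))
```

```text
forceps [0.4402 0.2596 0.1345] 0.001245740549585831 rel [-18.1052 -10.1541]
 tilt from height 18.35277299128533
mid [0.5106 0.2494 0.1382] 0.0018116556499310841 rel [ 4.0857 -1.1005]
 tilt from height 12.109112331648001
```

Run:
```python
from h import *
p,R=cmd_apply([-15,4,8],[0,0,0]); print(p)
T=Rtool(25,90,1)
t=np.array([.398,.242,.25])
print(ik(t,T,[20,-15,115,0,80,70]))
delta(p,R,t,T)
```

```text
[0.46067809 0.15902795 0.25413519]
(array([ 2.06366689e+01, -1.81937026e+00,  1.02885934e+02,  4.30559421e-13,
        7.89334358e+01,  8.56366689e+01]), np.float64(2.5646151868841116e-13))
linear cm [  1.3    0.72 -10.3 ] rot [ 0.331 -0.137 -0.778] deg 49.0
```

>>> play_rows(rotation=[[0.04, -0.017, -0.1], [0.08, -0.034, -0.2], [0.125, -0.05, -0.3], [0.165, -0.07, -0.4], [0.21, -0.085, -0.5], [0.25, -0.103, -0.59], [0.29, -0.12, -0.69], [0.331, -0.137, -0.778], [0.331, -0.137, -0.778], [0.331, -0.137, -0.778], [0.331, -0.137, -0.778]], linear=[[0.2, 0.1, -1.3], [0.3, 0.2, -2.6], [0.5, 0.3, -3.9], [0.7, 0.4, -5.2], [0.8, 0.5, -6.5], [1, 0.5, -7.8], [1.2, 0.6, -9], [1.3, 0.7, -10.3], [1.3, 0.7, -10.3], [1.3, 0.7, -10.3], [1.3, 0.7, -10.3]], hand=[4, 4, 4, 4, 4, 4, 4, 4, 4, 4, 4])

```text
time: 18.87
eef_pos: [0.3981, 0.243, 0.2488]
tcp_rot: [-97.1, 89.9, -162.1]
wrist_force: [-0.5, -0.1, 0.1]
opening: 0.473
```

Run:
```python
from h import *
from workcell import bot
import cv2
p,R=cmd_apply([1.3,.7,-10.3],[.331,-.137,-.778]); print(p)
for i in range(3): bot.snapshot('wrist')
w=bot.snapshot('wrist'); np.save('w20.npy',w['world_from_camera']); C=(w['fx'],w['cx'],w['cy'],w['world_from_camera'])
cv2.imwrite('pics/w20.png',w['frame']); s,p1,R1=cur(bot); print(s['time'],p1,w['world_from_camera'].round(4))
for n,q in [('far',(.555,.231)),('mid',(.5065,.2505)),('near',(.4583,.2698))]: print(n,[proj(C,[*q,z]) for z in (.013,.095,.14)])
u,v=map(int,proj(C,[.4583,.2698,.095])); f=w['frame'][max(0,v-60):v+60,u-60:u+60]; print(u,v,max(0,v-60)); cv2.imwrite('pics/w20c.png',cv2.resize(f,None,fx=5,fy=5,interpolation=cv2.INTER_CUBIC))
```

```text
[0.39785717 0.24186735 0.24987288]
19.0667 [0.39876716 0.2418213  0.24998424] [[ 4.203e-01 -8.754e-01 -2.387e-01  4.587e-01]
 [-9.074e-01 -4.054e-01 -1.109e-01  2.696e-01]
 [ 3.000e-04  2.632e-01 -9.647e-01  3.749e-01]
 [ 0.000e+00  0.000e+00  0.000e+00  1.000e+00]]
far [(np.float64(358.6066546026142), np.float64(48.238548409583274)), (np.float64(381.36363911865544), np.float64(25.99867591856426)), (np.float64(401.211216557424), np.float64(6.602099400146699))]
mid [(np.float64(321.13085856403416), np.float64(84.77641117069565)), (np.float64(331.6966185024859), np.float64(74.42453838592539)), (np.float64(340.76357423121163), np.float64(65.54112888242807))]
near [(np.float64(285.95416191878616), np.float64(119.16774715274622)), (np.float64(285.85156617094265), np.float64(119.2468095799677)), (np.float64(285.76483531899805), np.float64(119.3136461868823))]
285 119 59
```

View pics/w20.png

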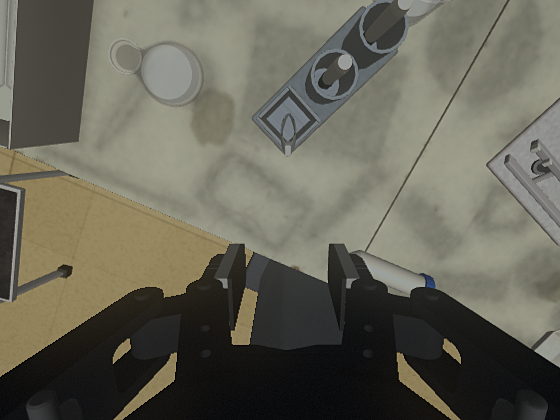

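View pics/w20c.png

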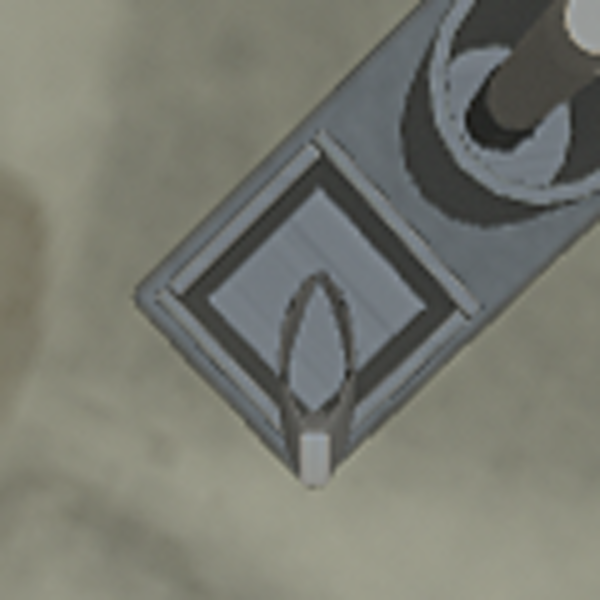

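Run:
```python
from h import *
np.set_printoptions(precision=4,suppress=True)
C=(316.614834,286.4047,205.2842,np.load('w20.npy'))
g=lambda x,y,z:onz(C,225+x/5-.4,59+y/5-.4,z)
c=g(318,305,.013); b=g(318,278,.013); print('floor centre',c)
for z in (.137,.135):
    t=g(316,458,z); d=t-b; L=np.linalg.norm(d); print(z,t,b,'len',L,'tilt',np.degrees(np.arctan2(np.hypot(*d[:2]),d[2])),'mid off',((t+b)/2-c)*1000)
# marker mid pot
```

```text
floor centre [0.4589 0.2674 0.013 ]
0.137 [0.4388 0.2591 0.137 ] [0.4641 0.2698 0.013 ] len 0.12700238369017156 tilt 12.483147332233635 mid off [-7.4585 -2.9098 62.    ]
0.135 [0.4386 0.259  0.135 ] [0.4641 0.2698 0.013 ] len 0.12509188910357985 tilt 12.765376442936837 mid off [-7.5422 -2.9537 61.    ]
```

Run:
```python
from workcell import bot
s=bot.read_state(); print(s['time'],s['wrist_force'],s['joint_vel'].round(2))
print(bot.hand_in())
```

```text
19.0667 [-0.0965235  -0.08964197 -0.49127193] [-0.21  0.08 -0.62  0.01  0.19  0.17]
the job is handed in; nothing more can be done
None
```

All three tools are standing in their pots: one marker in the far round pot, the other in the middle round pot, and the forceps in the near square pot. I handed the job in at 19 s of the 70 s allowed; no verdict is reported.

For each tool I gripped it from above just past half-way up the slope. I then turned the gripper 45° so the tool hung upright, lowered it into its pot and let it drop the last few centimetres to the floor.

**Forceps:** in the last wrist picture it rests on the floor and leans about 12.5° into a corner, with its middle about 8 mm off the axis and about 20 mm below the mouth. An earlier, coarser estimate from its height across two views gave 18°. The sharper wrist view, which showed both ends, is the one I trusted; both are under the 20° limit.

**Markers:** both look upright and fully down. The middle one's top measured 4 mm off the axis, but its height came out at 138 mm, which implies about 12° of lean. I did not measure the far marker's lean. By the pot and marker sizes a lean cannot exceed about 14°.

**Other things:** the gripper was clear of everything at hand-in, with wrist force near zero. The bottle and beaker sit at the same pixels in the top view as at the start. I did not compare the flask's position by numbers, but nothing went near it.

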